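Brush out and close up the trap canisters

ROBOT

A 6-joint arm with a two-finger parallel gripper is mounted at the origin on the work surface. World frame = base frame: x ahead of the robot, y to its left, z up, the work surface at z = 0. Lengths are in mm, angles in rad, forces in N, time in s.
With the tool pointing down it reaches from about 350 to 975 mm from the base axis. Payload 7.1 kg.
Tool frame: the origin (TCP) lies at the very end of the fingers, on their centre line; the grasp point (between the pads) lies ctrl.hold_point_z behind it (ctrl.hold_point_z is the distance from the TCP to the grasp point, in mm); z points along the fingers, y is the line along which they close (so a half turn about z gives the same grasp; the last joint's range is limited). The gripper opens to 88 mm and grips with 3 to 60 N. Pads are 20 mm wide; open, the fingers measure 115 mm over their backs; the gripper's body (75 mm by 178 mm) begins 61 mm behind the grasp point.
Start: joints at [-1.289, 0.423, 1.63, -0, 1.089, -0.019], TCP at [185.196, -596.915, 222.675] pointing down, gripper open.
Joint ranges: [-3, 3], [-0.9, 2.11], [0.09, 2.58], [-1.31, 4.45], [0.11, 2.69], [-2.54, 2.54]. Speed limits (rad/s): [2.39, 2.39, 3.01, 3.14, 3.14, 3.14].

INTERFACE

Orientations are given as a rotation vector (axis times angle).
In Python, from workcell import ctrl gives the robot as it stands. The module is installed in compiled form; this text tells all that it offers.
- The arm moves only by the shell command python3 -m creep 'ROWS'. ROWS is JSON, a list of rows, each an object with "translation": the shift along the tool's x, y, z in mm, a list of three; "angular": the turn, a rotation vector about the tool's x, y, z in rad, a list of three; "jaw": the opening, from 0 (shut) to 1 (fully open). A call has exactly 8 rows; each row is the pose to reach, as a shift and turn from the pose commanded when the call began, along the tool's axes at that moment; what a row does not reach only later rows make up. A row lasts 1/8 s, in which the tool goes at most 62.5 mm and 10.7 degrees, less where a joint would pass 70% of its speed; a pose out of reach is approached as far as the arm can. A call with a gripper value outside its range is refused whole. The fingers move at their own pace and stop on an object; the grip force is fixed at half the most. Time passes only in rows, so rows that repeat a pose let the fingers close, or fill a call up. It gives the time, the measured TCP pose, the force, the opening and the grip force at its end, in the units of the state.
- ctrl.get_obs(): the state, without advancing time (a new reading comes with each control period).
- ctrl.get_image(name): name is "scene" or "top" or "wrist"; returns the picture (400x640x3 uint8, red, green, blue); there is no depth.
- ctrl.camera_info(name): a dict with "camera_matrix" (3x3 intrinsics, pixels), "world_from_camera" (4x4, takes a point from camera to world coordinates). Camera axes: x right, y up, looking along -z (the intrinsics and any distortion apply to the point x, -y, -z); pixel columns grow to the right and rows downward; lengths in mm; the calibration is good to about 2 mm. A picture is of the moment at which its call begins: read the wrist's pose just before it. camera_info takes no time and is no camera call; for the wrist camera it gives the pose at the moment of the call.
- ctrl.close_job(): hands the job in; it is judged then, once.
Trained networks look in the newest picture that a camera, given by its name, has taken for a name from the list of things; names that differ only in an ending like _2 or _b are one class to them, and where a whole thing is asked for, a point or a joint stands for the part that bears it (a point fixed in the world has none). Each returns a list of dicts, best first, with "score" (0 to 1); they miss things now and then, are a little off and sometimes report something else, mostly with a low value. They report only what shows in the picture. A call takes as long as a camera call.
- ctrl.look_for(camera, label): "rect" ([left, top, right, bottom] in pixels, round what is visible of it).
The state is a dict: "t": time; "qpos": joint angles; "qvel": joint speeds; "joint_torque": joint torques, N m; "ee_pos": TCP position; "orientation": TCP orientation; "ft_force": force on the tool from outside, world axes, zero at the start; "moment": the same for the moment, N m; "width": finger opening in mm; "grasp_force": force on a finger pad.
Only numpy, scipy, OpenCV 4.12 (cv2) and the standard library are available. Lean on these libraries where they do the work, as an engineer would, in place of code of your own. Each camera call takes 0.05 s, during which the arm holds its last target. There are 200 camera calls.

TASK

Take the long brush from its stand and brush out the canisters standing in the rack, cleanest first - blue, then yellow, then red, leaving out a colour that is not there: in each, push the brush down to the floor, draw it up to the mouth, and push it down to the floor again. Hang the brush back in its stand and let go of it; then put on each canister the lid with the knob of its colour, fully seated, and swing the rack's hold-down bar all the way down over the lids. Do not tip a canister over, and leave the spool, the bottle and the cup where they are.

Things in the scene. Friction and masses are not known exactly. Their poses are not given: they have to be found in the camera images.
- can_b: blue open-topped canister (None if it is not in the job today), round, 70 mm outside and 62 mm inside diameter, 95 mm tall, floor 5 mm thick, 0.25 kg, standing upright and loose in one of the rack's three pockets. Origin: centre of its underside; z up along its axis.
- lid_b: lid of the blue canister, right way up on the bench: at the bottom a plug 54 mm across and 10 mm tall, then a disc 72 mm across and 6 mm thick, then an upright round blue knob 22 mm across and 30 mm tall; about 0.08 kg. Origin: centre of the plug's underside; z up along the knob. Seated, the disc rests on the canister's rim and the lid's origin is 85 mm above the canister's.
- can_y: yellow open-topped canister (None if it is not in the job today), round, 70 mm outside and 62 mm inside diameter, 95 mm tall, floor 5 mm thick, 0.25 kg, standing upright and loose in one of the rack's three pockets. Origin: centre of its underside; z up along its axis.
- lid_y: lid of the yellow canister, right way up on the bench: at the bottom a plug 54 mm across and 10 mm tall, then a disc 72 mm across and 6 mm thick, then an upright round yellow knob 22 mm across and 30 mm tall; about 0.08 kg. Origin: centre of the plug's underside; z up along the knob. Seated, the disc rests on the canister's rim and the lid's origin is 85 mm above the canister's.
- can_r: red open-topped canister (None if it is not in the job today), round, 70 mm outside and 62 mm inside diameter, 95 mm tall, floor 5 mm thick, 0.25 kg, standing upright and loose in one of the rack's three pockets. Origin: centre of its underside; z up along its axis.
- lid_r: lid of the red canister, right way up on the bench: at the bottom a plug 54 mm across and 10 mm tall, then a disc 72 mm across and 6 mm thick, then an upright round red knob 22 mm across and 30 mm tall; about 0.08 kg. Origin: centre of the plug's underside; z up along the knob. Seated, the disc rests on the canister's rim and the lid's origin is 85 mm above the canister's.
- brush: long canister brush, hanging upright in its stand. From the bottom: bristles on a stiff core (core 42 mm, bristle tips 47 mm in diameter) from 0 to 85 mm, thin stem, black guard disc 68 mm in diameter from 105 to 110 mm, round wooden handle 24 mm in diameter from 110 to 205 mm; 0.12 kg. Origin: centre of the bottom end; z along the handle towards its top.
- brush_tip (a point): centre of the bottom end of the brush's bristles (same point as the brush's origin)
- stand: fixed brush stand: black round foot 110 mm wide and 8 mm thick with a grey upright tube, 66 mm outside and 56 mm inside diameter, whose rim is 125 mm above the bench. The guard disc rests on the rim, so the hung brush's origin is 20 mm above the stand's. Origin: centre of its underside.
- rack: fixed aluminium canister rack: a tray 86 mm by 300 mm, 30 mm tall, its floor 4 mm thick, with three square pockets side by side along its y (centres at y = -98.7, 0 and 98.7 mm, x = 0); two dark posts 150 mm tall at x = 100 mm, y = -165 and 165 mm carry the hold-down bar. Origin: centre of the tray's underside; x points away from the robot towards the posts.
- bar (a joint): hinge of the hold-down bar, rad: 0 = down, level on its stop over the middles of the pockets, its underside 139 mm above the bench (seated lids' knob tops: 130 mm); 1.57 = straight up; 1.9 = fully open, leaning away from the robot. Starts open. Slight friction: it stays put upright, sinks shut when let go low. A 10 mm steel rod along the rack's y, 100 mm from the hinge axis; an arm at each end.
- bar_grip (a point): middle of the bar's orange grip, a sleeve 18 mm in diameter and 60 mm long around the bar's axis, at the bar's free end beyond the arm on the rack's -y side (y = -215 mm in the rack's frame); nothing stands under it. It moves with the bar.
- bar_hinge (a point): point on the bar's hinge axis level with the orange grip: 100 mm behind the pocket row (rack x = 100 mm), 144 mm above the bench. The axis runs along the rack's y; the closed bar points from it towards the rack's -x.
- spool: solder spool, brass-coloured with black flanges, 56 mm in diameter, 38 mm tall, a bystander. Origin: centre of underside.
- wash_bottle: clear bottle with blue cap, 60 mm in diameter, 150 mm tall, a bystander. Origin: centre of underside.
- parts_cup: black parts cup, 70 mm in diameter, 60 mm tall, a bystander. Origin: centre of underside.

How it is judged (in metres and radians):
On the way, in this order (a step that is already met when the one before it is completed fails the run):
1. first stroke: brush down to the floor of the blue canister (z of brush_tip in the frame of can_b between -0.01 and 0.022 m and horizontal distance between brush_tip and can_b below 0.02 m), for 0.1 s.
2. brush drawn up to the mouth of the blue canister (z of brush_tip in the frame of can_b above 0.07 m and horizontal distance between brush_tip and can_b below 0.03 m).
3. second stroke: brush down again to the floor of the blue canister (all of step 1), for 0.1 s.
4. first stroke: brush down to the floor of the yellow canister (z of brush_tip in the frame of can_y between -0.01 and 0.022 m and horizontal distance between brush_tip and can_y below 0.02 m), for 0.1 s.
5. brush drawn up to the mouth of the yellow canister (z of brush_tip in the frame of can_y above 0.07 m and horizontal distance between brush_tip and can_y below 0.03 m).
6. second stroke: brush down again to the floor of the yellow canister (all of step 4), for 0.1 s.
7. first stroke: brush down to the floor of the red canister (z of brush_tip in the frame of can_r between -0.01 and 0.022 m and horizontal distance between brush_tip and can_r below 0.02 m), for 0.1 s.
8. brush drawn up to the mouth of the red canister (z of brush_tip in the frame of can_r above 0.07 m and horizontal distance between brush_tip and can_r below 0.03 m).
9. second stroke: brush down again to the floor of the red canister (all of step 7), for 0.1 s.
10. brush hung back in its stand (horizontal distance between brush and stand below 0.012 m and angle between brush's own z axis and vertical below 0.1 rad and z of brush in the frame of stand between 0.012 and 0.028 m and contact force between brush and the fingers below 0.1 N), for 0.2 s.
At the end, for the whole second after the job is handed in: Each canister present upright (0.1 rad) on its pocket floor, its own colour lid centred (10 mm), seated (80 to 89 mm up) and parallel (0.1 rad); bar below 0.08 rad; brush hung upright (0.1 rad) in its stand (12 mm aside, 8 mm high or low); brush and lids at rest (horizontal distance between brush and stand below 0.012 m and angle between each of brush, can_b, can_y, can_r's own z axis and vertical below 0.1 rad and z of brush in the frame of stand between 0.012 and 0.028 m and value of joint bar below 0.08 rad and linear speed of each of brush, lid_b, lid_y, lid_r below 0.02 m/s and horizontal distance between lid_b and can_b below 0.01 m and z of lid_b in the frame of can_b between 0.08 and 0.089 m and angle between the z axis of lid_b and the z axis of can_b, either way round below 0.1 rad and z of can_b in the frame of rack between 0.002 and 0.012 m and x of each of can_b, can_y, can_r in the frame of rack below 0.03 m and horizontal distance between lid_y and can_y below 0.01 m and z of lid_y in the frame of can_y between 0.08 and 0.089 m and angle between the z axis of lid_y and the z axis of can_y, either way round below 0.1 rad and z of can_y in the frame of rack between 0.002 and 0.012 m and horizontal distance between lid_r and can_r below 0.01 m and z of lid_r in the frame of can_r between 0.08 and 0.089 m and angle between the z axis of lid_r and the z axis of can_r, either way round below 0.1 rad and z of can_r in the frame of rack between 0.002 and 0.012 m); the robot touches nothing.
It fails at once if the solder spool is shoved more than 3 cm (distance of spool from where it was at the start of the episode above 0.03 m).
It fails at once if the wash bottle is shoved more than 3 cm (distance of wash_bottle from where it was at the start of the episode above 0.03 m).
It fails at once if the parts cup is shoved more than 3 cm (distance of parts_cup from where it was at the start of the episode above 0.03 m).
It fails at once if a canister is tipped over (angle between any of can_b, can_y, can_r's own z axis and vertical above 0.6 rad).
Of can_b, can_y, can_r only 2 to 3 are there at a start; the rules pass over those that are not, and their reading is None.
At some moment in a run one of lid_b, lid_y, lid_r may be knocked a few centimetres aside while the robot is not near it.
It also fails if it takes over 210 s, if anything falls off the work surface, if the arm or the gripper's body presses on something with over 40 N, if the wrist force passes 120 N, or if a joint passes its speed limit or range.

## Working session

There is one attempt and no reset: what is moved stays moved. The work goes in short steps, Python scripts to look and compute and a shell command to move; the robot and the scene stay as the last step left them, time stands still between calls to the robot, and variables do not carry over. Pictures are saved under pics/ and viewed, at most 14 in all, crops included, and the job is handed in when it is done.

```bash
mkdir -p pics; python3 - <<'E'
from workcell import ctrl
import cv2,numpy as np
o=ctrl.get_obs();print({k:np.round(v,3).tolist() for k,v in o.items()},ctrl.hold_point_z)
for n in ["scene","top"]:
    im=ctrl.get_image(n);cv2.imwrite(f"pics/{n}0.png",im[:,:,::-1])
    c=ctrl.camera_info(n);print(n,np.round(c["camera_matrix"],1).tolist(),np.round(c["world_from_camera"],3).tolist(),[k for k in c])
    for l in ["can_b","lid_b","brush","stand","rack","bar_grip","spool","wash_bottle","parts_cup"]:
        print(l,[(np.round(d["rect"]).astype(int).tolist(),round(d["score"],2)) for d in ctrl.look_for(n,l)][:5])
E
```

```text
{'t': 0.0, 'qpos': [-1.289, 0.424, 1.631, -0.0, 1.089, -0.019], 'qvel': [0.001, -0.002, 0.0, -0.001, 0.001, -0.0], 'joint_torque': [-0.0, -54.463, -27.366, 0.064, 0.023, -0.0], 'ee_pos': [185.064, -596.418, 221.933], 'orientation': [-3.105, -0.47, 0.0], 'ft_force': [-0.693, -0.029, -0.416], 'moment': [-0.006, 0.014, 0.026], 'grasp_force': 0.0, 'width': 87.952} 18.700000000000003
scene [[434.1, 0.0, 324.2], [0.0, 434.1, 197.8], [0.0, 0.0, 1.0]] [[0.326, -0.518, 0.791, 1434.606], [0.945, 0.165, -0.282, -280.763], [0.016, 0.839, 0.544, 704.18], [0.0, 0.0, 0.0, 1.0]] ['camera_matrix', 'world_from_camera']
can_b [([395, 176, 426, 211], 0.77), ([329, 178, 354, 216], 0.76), ([363, 177, 391, 217], 0.6), ([205, 213, 247, 271], 0.59)]
lid_b [([143, 243, 175, 268], 0.71), ([237, 212, 242, 226], 0.61), ([159, 210, 190, 232], 0.6)]
brush [([209, 173, 236, 223], 0.67)]
stand [([204, 215, 248, 267], 0.61)]
rack [([291, 152, 472, 248], 0.62)]
bar_grip [([292, 147, 470, 195], 0.93), ([291, 152, 475, 247], 0.51)]
spool [([286, 266, 313, 298], 0.79)]
wash_bottle [([468, 177, 500, 227], 0.76), ([288, 270, 314, 297], 0.47)]
parts_cup [([156, 260, 189, 300], 0.62)]
top [[372.1, 0.0, 321.0], [0.0, 372.1, 204.4], [0.0, 0.0, 1.0]] [[-0.012, 0.99, -0.143, 436.494], [-1.0, -0.008, 0.026, 39.877], [0.025, 0.143, 0.989, 1240.473], [0.0, 0.0, 0.0, 1.0]] ['camera_matrix', 'world_from_camera']
can_b [([219, 211, 247, 236], 0.78), ([253, 214, 277, 240], 0.77), ([281, 219, 308, 245], 0.58), ([201, 168, 355, 200], 0.57)]
lid_b [([428, 213, 450, 232], 0.83), ([422, 248, 441, 272], 0.72)]
brush [([194, 169, 357, 247], 0.54)]
stand [([380, 198, 405, 234], 0.7), ([417, 175, 442, 198], 0.17)]
rack []
bar_grip [([196, 168, 357, 201], 0.89)]
spool [([344, 158, 360, 176], 0.51)]
wash_bottle [([168, 181, 198, 203], 0.78), ([419, 174, 444, 194], 0.71)]
parts_cup [([418, 176, 445, 196], 0.6)]
```

View pics/scene0.png

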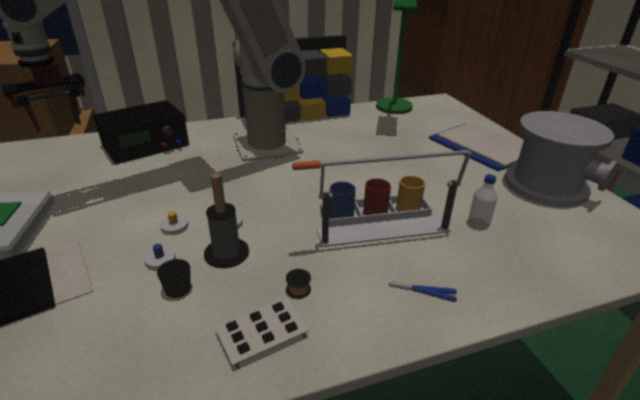

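View pics/top0.png

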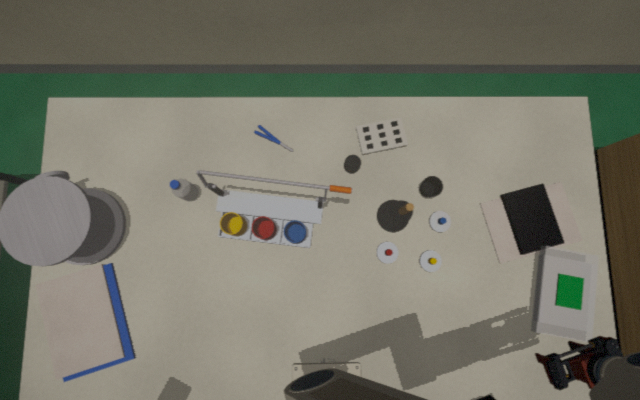

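The top view shows yellow, red and blue canisters at (233,224), (265,228) and (296,232). The lids are red (388,253), yellow (430,261) and blue (440,221). The brush handle top is at (409,208) with the stand foot at (393,216), and the bar leans open with its grip at (341,190).

```bash
cat > h.py <<'E'
from workcell import ctrl
import cv2,numpy as np
from scipy.spatial.transform import Rotation as R
def ray(cam,u,v,T=None):
    c=ctrl.camera_info(cam);K=np.array(c["camera_matrix"]);T=np.array(c["world_from_camera"]) if T is None else T
    d=np.linalg.solve(K,[u,v,1.]);return T[:3,3],T[:3,:3]@(d*[1,-1,-1])
def pix(cam,u,v,z,T=None):
    p,d=ray(cam,u,v,T);return p+d*(z-p[2])/d[2]
def proj(cam,P,T=None):
    c=ctrl.camera_info(cam);K=np.array(c["camera_matrix"]);T=np.array(c["world_from_camera"]) if T is None else T
    q=(np.linalg.inv(T)@np.append(P,1))[:3]*[1,-1,-1];q=K@q;return q[:2]/q[2]
def tri(*obs):
    A=0;b=0
    for cam,u,v in obs:
        p,d=ray(cam,u,v);d/=np.linalg.norm(d);M=np.eye(3)-np.outer(d,d);A=A+M;b=b+M@p
    return np.linalg.solve(A,b)
def state():
    o=ctrl.get_obs();r=R.from_rotvec(o["orientation"]).as_matrix()
    print("t",round(o["t"],2),"tcp",np.round(o["ee_pos"],1),"x",np.round(r[:,0],3),"y",np.round(r[:,1],3),"z",np.round(r[:,2],3),"F",np.round(o["ft_force"],1),"w",round(o["width"],1),"g",round(o["grasp_force"],1),"q",np.round(o["qpos"],2));return o,r
def shift(target,r,p):  # world displacement in tool axes
    return np.round(r.T@(np.array(target)-p),1)
E
python3 - <<'E'
from h import *
f=lambda n,u,v,z:print(n,np.round(pix("top",u,v,z),0))
f("can_y",233,224,95);f("can_r",265,228,95);f("can_b",296,232,95)
f("lid_r",388.5,252,46);f("lid_y",432,261,46);f("lid_b",441.5,221,46)
f("lid_r disc",387,253,14);f("lid_y",430,261,14);f("lid_b",439,222,14)
f("stand foot",394,216,4);f("brush top",409,208,225)
f("spool",352.5,163.5,38);f("bottle",178,184,150);f("cup",431,186,60)
print("grip",np.round(tri(("top",341,190),("scene",306,165))),"br top",np.round(tri(("top",409.5,207),("scene",217,174))))
o,r=state();c=ctrl.camera_info("wrist");T=np.array(c["world_from_camera"])
print(np.round(c["camera_matrix"],1).tolist(), np.round(r.T@(T[:3,3]-o["ee_pos"]),1),np.round(r.T@T[:3,:3],3).tolist())
E
```

```text
can_y [543. 281.  95.]
can_r [530. 183.  95.]
can_b [517.  88.  95.]
lid_r [ 453. -206.   46.]
lid_y [ 423. -344.   46.]
lid_b [ 551. -382.   46.]
lid_r disc [ 450. -207.   14.]
lid_y [ 423. -348.   14.]
lid_b [ 551. -385.   14.]
stand foot [ 573. -237.    4.]
brush top [ 571. -230.  225.]
spool [746. -98.  38.]
bottle [658. 434. 150.]
cup [ 664. -350.   60.]
grip [621. -39. 241.] br top [ 574. -229.  225.]
t 1.0 tcp [ 185.2 -596.9  222.7] x [0.955 0.296 0.   ] y [ 0.296 -0.955  0.   ] z [ 0.  0. -1.] F [ 0.2 -0.3  0.7] w 87.8 g 0.0 q [-1.29  0.42  1.63  0.    1.09 -0.02]
[[279.6, 0.0, 317.6], [0.0, 279.6, 200.1], [0.0, 0.0, 1.0]] [  64.2    0.3 -161.5] [[-0.0, 0.971, 0.241], [1.0, 0.0, -0.0], [-0.0, 0.241, -0.971]]
```

```bash
python3 -m creep '[{"translation":[50,-30,-40],"angular":[0,0,0.1],"jaw":1},{"translation":[95,-65,-77],"angular":[0,0,0.2],"jaw":1},{"translation":[145,-95,-77],"angular":[0,0,0.3],"jaw":1},{"translation":[190,-130,-77],"angular":[0,0,0.436],"jaw":1},{"translation":[240,-165,-77],"angular":[0,0,0.436],"jaw":1},{"translation":[290,-200,-77],"angular":[0,0,0.436],"jaw":1},{"translation":[335,-235,-77],"angular":[0,0,0.436],"jaw":1},{"translation":[368,-260,-77],"angular":[0,0,0.436],"jaw":1}]'
python3 - <<'E'
from h import *
state()
im=ctrl.get_image("wrist");cv2.imwrite("pics/w1.png",im[:,:,::-1])
for l in ["lid_b","brush","stand"]:
    print(l,[(np.round(d["rect"]).astype(int).tolist(),round(d["score"],2)) for d in ctrl.look_for("wrist",l)][:5])
E
```

```text
t: 2.0
ee_pos: [460.7, -237.5, 299.9]
orientation: [3.134, -0.21, 0.001]
ft_force: [0.6, 0.3, 0.1]
width: 87.9
grasp_force: 0.0
t 2.0 tcp [ 460.7 -237.5  299.9] x [ 0.991 -0.133  0.001] y [-0.133 -0.991  0.   ] z [ 0.001 -0.    -1.   ] F [0.6 0.3 0.1] w 87.9 g 0.0 q [-0.5   0.18  1.79  0.    1.18  1.21]
lid_b [([384, 74, 430, 127], 0.8), ([366, 167, 413, 204], 0.66), ([276, 160, 322, 201], 0.58)]
brush [([266, 57, 332, 123], 0.67), ([356, 0, 413, 48], 0.63)]
stand [([272, 74, 341, 133], 0.8)]
```

View pics/w1.png

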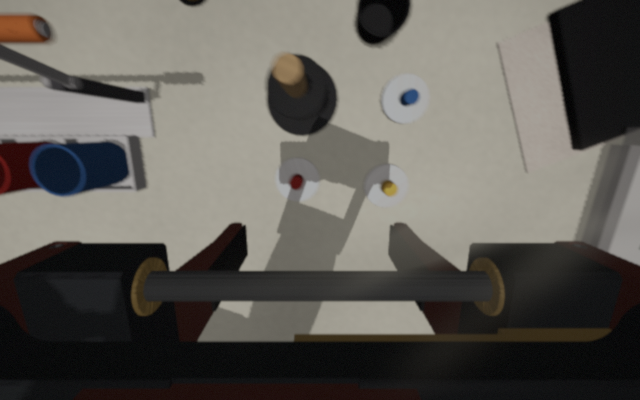

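The wrist view shows the brush handle top at (290,68) and the stand foot centre at about (303,97). The lids are blue (405,99), yellow (386,186) and red (298,180). The blue can's mouth is at (59,168).

```bash
python3 - <<'E'
from h import *
f=lambda n,u,v,z:print(n,np.round(pix("wrist",u,v,z),1))
f("top",290,68,225);f("foot",302,94,8);f("lidb",405,99,13);f("lidy",386,186,13);f("lidr",298,181,13);f("can b",59,168,99)
im=ctrl.get_image("wrist");hsv=cv2.cvtColor(im,cv2.COLOR_RGB2HSV)
# wooden handle blob
m=cv2.inRange(hsv[50:110,265:320],(5,60,60),(25,255,255));n,l,s,c=cv2.connectedComponentsWithStats(m);i=1+s[1:,4].argmax();print(s[i],c[i]+[265,50])
o,r=state()
E
```

```text
top [ 573.6 -233.5  225. ]
foot [ 580.9 -232.4    8. ]
lidb [ 552.4 -386.3   13. ]
lidy [ 422.2 -347.7   13. ]
lidr [ 449.5 -206.7   13. ]
can b [521.9  89.8  99. ]
[  8   4  31  33 777] [288.04890605  69.33204633]
t 2.25 tcp [ 459.4 -239.8  299.7] x [ 0.991 -0.134 -0.   ] y [-0.134 -0.991  0.   ] z [-0. -0. -1.] F [-0.1 -0.4 -0.4] w 87.5 g 0.0 q [-0.5   0.18  1.79 -0.    1.18  1.2 ]
```

```bash
python3 -m creep '[{"translation":[56,-12,0],"angular":[0,0,0],"jaw":1},{"translation":[112.5,-23,0],"angular":[0,0,0],"jaw":1},{"translation":[112.5,-23,45],"angular":[0,0,0],"jaw":1},{"translation":[112.5,-23,90],"angular":[0,0,0],"jaw":1},{"translation":[112.5,-23,130],"angular":[0,0,0],"jaw":1},{"translation":[112.5,-23,140],"angular":[0,0,0],"jaw":1},{"translation":[112.5,-23,140],"angular":[0,0,0],"jaw":0.7},{"translation":[112.5,-23,140],"angular":[0,0,0],"jaw":0.5}]'
python3 - <<'E'
from h import *
im=ctrl.get_image("wrist");cv2.imwrite("pics/w2.png",im[:,:,::-1]);state()
E
```

```text
t: 3.25
ee_pos: [575.2, -232.9, 161.6]
orientation: [3.133, -0.213, 0.005]
ft_force: [-0.2, -0.4, 1.0]
width: 71.7
grasp_force: 0.0
t 3.3 tcp [ 575.2 -232.7  161.7] x [ 0.991 -0.135  0.003] y [-0.135 -0.991  0.001] z [ 0.003 -0.001 -1.   ] F [-0.7  0.1  0.4] w 67.2 g 0.0 q [-0.4   0.49  1.69 -0.    0.97  1.3 ]
```

View pics/w2.png

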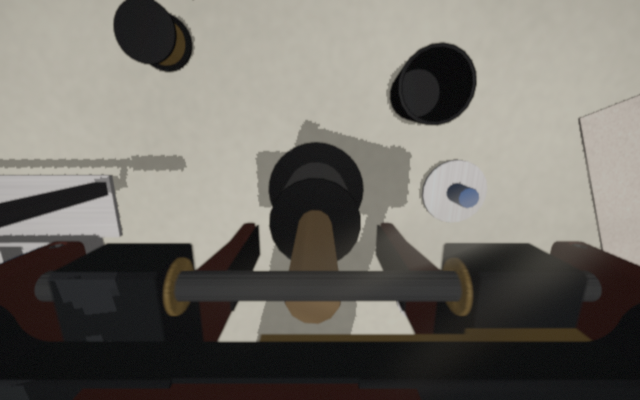

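The handle is between the fingers. The guard is centred at about (315,222) and the foot at (316,190).

```bash
python3 - <<'E'
from h import *
f=lambda n,u,v,z:print(n,np.round(pix("wrist",u,v,z),1))
f("guard",315,219,130);f("foot",316,187,8)
print(proj("wrist",[575,-233,130]),proj("wrist",[575,-233,8]),proj("wrist",[575,-233,225]))
E
python3 -m creep '[{"translation":[0,0,0],"angular":[0,0,0],"jaw":0.3},{"translation":[0,0,0],"angular":[0,0,0],"jaw":0},{"translation":[0,0,0],"angular":[0,0,0],"jaw":0},{"translation":[0,0,0],"angular":[0,0,0],"jaw":0},{"translation":[0,0,0],"angular":[0,0,0],"jaw":0},{"translation":[0,0,0],"angular":[0,0,0],"jaw":0},{"translation":[0,0,0],"angular":[0,0,0],"jaw":0},{"translation":[0,0,0],"angular":[0,0,0],"jaw":0}]'; python3 -c "
from h import *
state()"
```

```text
guard [ 578. -232.  130.]
foot [ 577.8 -232.2    8. ]
[317.00458033 222.76718184] [317.04780932 189.25260882] [316.90682904 298.55180189]
t: 4.3
ee_pos: [574.2, -231.8, 159.7]
orientation: [-3.134, 0.212, 0.0]
ft_force: [-1.0, 0.1, -0.1]
width: 23.8
grasp_force: 30.0
t 4.3 tcp [ 574.2 -231.8  159.7] x [ 0.991 -0.135 -0.   ] y [-0.135 -0.991 -0.   ] z [-0.  0. -1.] F [-1.   0.1 -0.1] w 23.8 g 30.0 q [-0.4   0.49  1.69  0.    0.96  1.3 ]
```

```bash
python3 -m creep '[{"translation":[0,0,-40],"angular":[0,0,0],"jaw":0},{"translation":[0,0,-90],"angular":[0,0,0],"jaw":0},{"translation":[0,0,-135],"angular":[0,0,0],"jaw":0},{"translation":[-10,-15,-140],"angular":[0,0,0],"jaw":0},{"translation":[-40,-65,-140],"angular":[0,0,0],"jaw":0},{"translation":[-70,-120,-140],"angular":[0,0,0],"jaw":0},{"translation":[-95,-175,-140],"angular":[0,0,0],"jaw":0},{"translation":[-120,-230,-140],"angular":[0,0,0],"jaw":0}]'
python3 -m creep '[{"translation":[-25,-50,0],"angular":[0,0,0],"jaw":0},{"translation":[-50,-100,0],"angular":[0,0,0],"jaw":0},{"translation":[-64,-131,0],"angular":[0,0,0],"jaw":0},{"translation":[-64,-131,0],"angular":[0,0,0],"jaw":0},{"translation":[-64,-131,0],"angular":[0,0,0],"jaw":0},{"translation":[-64,-131,0],"angular":[0,0,0],"jaw":0},{"translation":[-64,-131,0],"angular":[0,0,0],"jaw":0},{"translation":[-64,-131,0],"angular":[0,0,0],"jaw":0}]'
python3 - <<'E'
from h import *
state()
im=ctrl.get_image("wrist");cv2.imwrite("pics/w3.png",im[:,:,::-1])
for l in ["can_b","rack","brush"]:
    print(l,[(np.round(d["rect"]).astype(int).tolist(),round(d["score"],2)) for d in ctrl.look_for("wrist",l)][:5])
E
```

```text
t: 5.3
ee_pos: [483.9, 14.1, 298.0]
orientation: [3.134, -0.213, -0.004]
ft_force: [0.6, 0.9, -1.3]
width: 23.2
grasp_force: 30.0
t: 6.3
ee_pos: [440.7, 150.0, 299.6]
orientation: [3.134, -0.214, -0.0]
ft_force: [0.1, -0.3, -1.9]
width: 23.7
grasp_force: 30.0
t 6.3 tcp [440.7 150.  299.6] x [ 0.991 -0.136 -0.   ] y [-0.136 -0.991  0.   ] z [-0. -0. -1.] F [ 0.1 -0.3 -1.9] w 23.7 g 30.0 q [ 0.3   0.09  1.89 -0.    1.16  2.01]
can_b [([318, 86, 378, 141], 0.72), ([167, 83, 239, 147], 0.67), ([247, 84, 306, 144], 0.56), ([515, 111, 567, 159], 0.15)]
rack []
brush [([272, 170, 366, 328], 0.92)]
```

View pics/w3.png

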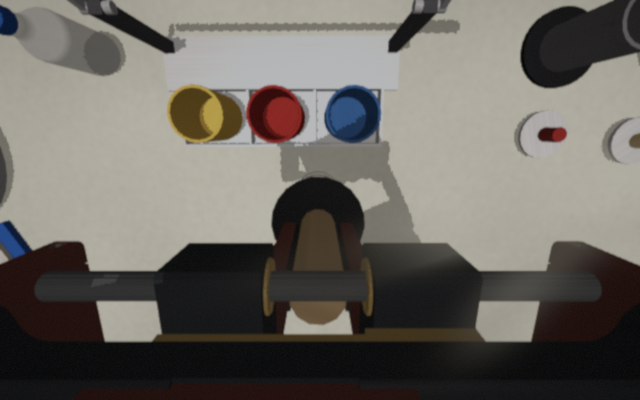

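The rims are at about blue (354,112), red (276,112) and yellow (195,113), with the brush held straight.

```bash
python3 - <<'E'
from h import *
o,r=state()
im=cv2.imread("pics/w3.png");hsv=cv2.cvtColor(im,cv2.COLOR_BGR2HSV)
P={}
for n,lo,hi,(u,v) in [("b",(100,90,40),(125,255,255),(354,112)),("r",(0,120,40),(6,255,255),(276,112)),("y",(18,90,60),(32,255,255),(195,113))]:
    m=cv2.inRange(hsv,lo,hi)
    if n=="r": m|=cv2.inRange(hsv,(170,120,40),(180,255,255))
    k,l,s,c=cv2.connectedComponentsWithStats(m);i=1+np.argmin([np.hypot(*(q-[u,v])) if s[j+1,4]>300 else 999 for j,q in enumerate(c[1:])])
    x,y,w,h,_=s[i];P[n]=pix("wrist",x+w/2-.5,y+h/2-.5,99);print(n,s[i],np.round(P[n],1),"shift",shift([*P[n][:2],o["ee_pos"][2]],r,o["ee_pos"]))
print(P["y"]-P["b"],P["y"]-P["r"])
# guard
for d in (0,3): print("guard edge",[np.round(proj("wrist",o["ee_pos"]+r@[d+34,0,30])) ])
E
```

```text
t 6.5 tcp [440.6 150.4 299.7] x [ 0.991 -0.135  0.   ] y [-0.135 -0.991 -0.   ] z [ 0.  0. -1.] F [-0.8 -0.6 -2.1] w 23.6 g 30.0 q [ 0.3   0.09  1.89 -0.    1.16  2.01]
b [ 325   86   55   56 2460] [519.4  95.8  99. ] shift [85.4 43.5  0. ]
r [ 247   86   57   57 2512] [531.7 190.4  99. ] shift [ 84.8 -51.9   0. ]
y [ 167   85   75   58 3318] [544.2 277.5  99. ] shift [  85.4 -139.9    0. ]
[ 24.81699233 181.69454347   0.        ] [12.48809335 87.04772221  0.        ]
guard edge [array([317., 176.])]
guard edge [array([317., 172.])]
```

```bash
python3 -m creep '[{"translation":[43,22,0],"angular":[0,0,0],"jaw":0},{"translation":[85,43.5,0],"angular":[0,0,0],"jaw":0},{"translation":[85,43.5,10],"angular":[0,0,0],"jaw":0},{"translation":[85,43.5,40],"angular":[0,0,0],"jaw":0},{"translation":[85,43.5,55],"angular":[0,0,0],"jaw":0},{"translation":[85,43.5,65],"angular":[0,0,0],"jaw":0},{"translation":[85,43.5,75],"angular":[0,0,0],"jaw":0},{"translation":[85,43.5,85],"angular":[0,0,0],"jaw":0}]'
python3 - <<'E'
from h import *
state()
im=ctrl.get_image("wrist");s=ctrl.get_image("scene")[130:270,260:500]
cv2.imwrite("pics/w4.png",np.vstack([im[:250,:,::-1],cv2.resize(s,(640,350))[:,:,::-1]]))
E
```

```text
t: 7.5
ee_pos: [519.2, 96.3, 214.6]
orientation: [-3.134, 0.212, -0.002]
ft_force: [0.2, 0.5, -1.6]
width: 23.3
grasp_force: 30.0
t 7.5 tcp [519.2  96.3 214.6] x [ 0.991 -0.135  0.001] y [-0.135 -0.991 -0.   ] z [ 0.001  0.    -1.   ] F [ 0.2  0.5 -1.6] w 23.3 g 30.0 q [0.16 0.29 1.85 0.   1.   1.87]
```

View pics/w4.png

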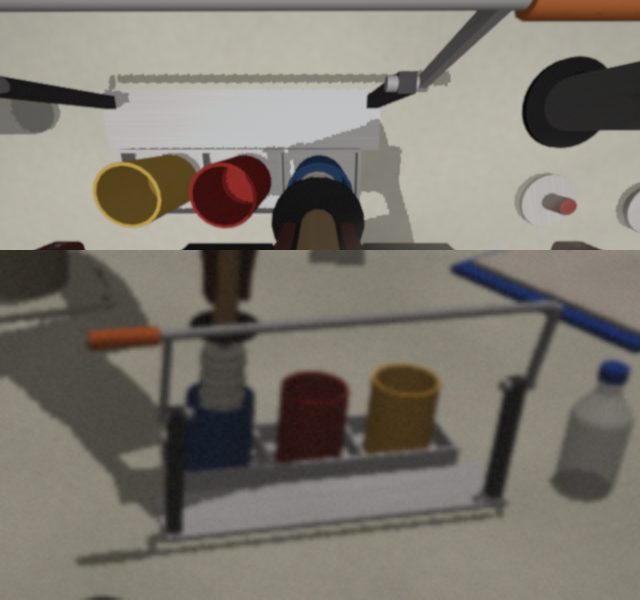

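The bristles sit inside the blue canister, centred, and the bar and neighbouring cans are clear. Now the strokes.

```bash
python3 -m creep '[{"translation":[0,0,25],"angular":[0,0,0],"jaw":0},{"translation":[0,0,45],"angular":[0,0,0],"jaw":0},{"translation":[0,0,60],"angular":[0,0,0],"jaw":0},{"translation":[0,0,60],"angular":[0,0,0],"jaw":0},{"translation":[0,0,60],"angular":[0,0,0],"jaw":0},{"translation":[0,0,60],"angular":[0,0,0],"jaw":0},{"translation":[0,0,60],"angular":[0,0,0],"jaw":0},{"translation":[0,0,60],"angular":[0,0,0],"jaw":0}]'
python3 -m creep '[{"translation":[0,0,-25],"angular":[0,0,0],"jaw":0},{"translation":[0,0,-50],"angular":[0,0,0],"jaw":0},{"translation":[0,0,-75],"angular":[0,0,0],"jaw":0},{"translation":[0,0,-78],"angular":[0,0,0],"jaw":0},{"translation":[0,0,-78],"angular":[0,0,0],"jaw":0},{"translation":[0,0,-78],"angular":[0,0,0],"jaw":0},{"translation":[0,0,-55],"angular":[0,0,0],"jaw":0},{"translation":[0,0,-35],"angular":[0,0,0],"jaw":0}]'
python3 -m creep '[{"translation":[0,0,20],"angular":[0,0,0],"jaw":0},{"translation":[0,0,35],"angular":[0,0,0],"jaw":0},{"translation":[0,0,35],"angular":[0,0,0],"jaw":0},{"translation":[0,0,35],"angular":[0,0,0],"jaw":0},{"translation":[0,0,35],"angular":[0,0,0],"jaw":0},{"translation":[0,0,35],"angular":[0,0,0],"jaw":0},{"translation":[0,0,35],"angular":[0,0,0],"jaw":0},{"translation":[0,0,35],"angular":[0,0,0],"jaw":0}]'
```

```text
t: 8.6
ee_pos: [519.0, 96.0, 155.0]
orientation: [-3.134, 0.212, -0.001]
ft_force: [-0.2, -0.3, -1.7]
width: 23.9
grasp_force: 30.0
t: 9.6
ee_pos: [518.4, 95.9, 188.2]
orientation: [3.134, -0.212, -0.002]
ft_force: [0.4, 0.4, -2.2]
width: 23.5
grasp_force: 30.0
t: 10.6
ee_pos: [518.9, 96.0, 154.8]
orientation: [-3.134, 0.212, -0.0]
ft_force: [-0.7, -0.3, -1.4]
width: 23.3
grasp_force: 30.0
```

```bash
python3 -m creep '[{"translation":[0,0,-40],"angular":[0,0,0],"jaw":0},{"translation":[0,0,-80],"angular":[0,0,0],"jaw":0},{"translation":[0,0,-120],"angular":[0,0,0],"jaw":0},{"translation":[0,-45,-120],"angular":[0,0,0],"jaw":0},{"translation":[0,-95,-120],"angular":[0,0,0],"jaw":0},{"translation":[0,-145,-120],"angular":[0,0,0],"jaw":0},{"translation":[0,-193,-120],"angular":[0,0,0],"jaw":0},{"translation":[0,-193,-120],"angular":[0,0,0],"jaw":0}]'
python3 - <<'E'
from h import *
o,r=state()
im=ctrl.get_image("wrist");hsv=cv2.cvtColor(im,cv2.COLOR_RGB2HSV)
m=cv2.inRange(hsv[:250],(18,90,60),(32,255,255));n,l,s,c=cv2.connectedComponentsWithStats(m);print(s[1:][s[1:,4]>100])
th=np.linspace(0,2*np.pi,60);c=o["ee_pos"]+r@[0,0,0]
E2=np.array([proj("wrist",[c[0]+35*np.cos(t),c[1]+35*np.sin(t),99]) for t in th]);print(E2.min(0),E2.max(0))
for q in E2.astype(int): cv2.circle(im,tuple(q.tolist()),0,(255,0,255),-1)
cv2.imwrite("pics/w5.png",im[50:350,:,::-1])
E
```

```text
t: 11.6
ee_pos: [544.9, 290.1, 274.3]
orientation: [-3.134, 0.207, -0.0]
ft_force: [0.1, 0.3, -1.3]
width: 24.0
grasp_force: 30.0
t 11.6 tcp [544.9 290.1 274.3] x [ 0.991 -0.131  0.   ] y [-0.131 -0.991 -0.001] z [ 0.     0.001 -1.   ] F [ 0.1  0.3 -1.3] w 24.0 g 30.0 q [0.47 0.36 1.6  0.   1.18 2.17]
[[291 152  55  35 991]]
[286.72402315 156.16511165] [343.92272877 212.44032893]
```

View pics/w5.png

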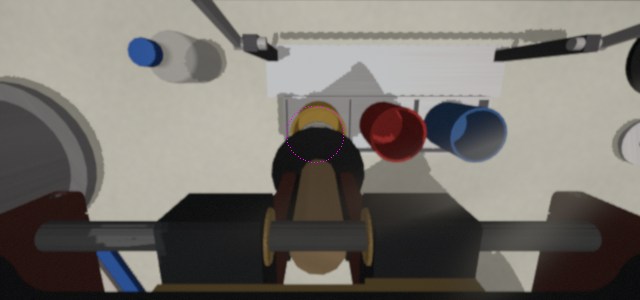

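```bash
python3 -m creep '[{"translation":[1,3,15],"angular":[0,0,0],"jaw":0},{"translation":[1,3,35],"angular":[0,0,0],"jaw":0},{"translation":[1,3,55],"angular":[0,0,0],"jaw":0},{"translation":[1,3,75],"angular":[0,0,0],"jaw":0},{"translation":[1,3,95],"angular":[0,0,0],"jaw":0},{"translation":[1,3,110],"angular":[0,0,0],"jaw":0},{"translation":[1,3,120],"angular":[0,0,0],"jaw":0},{"translation":[1,3,120],"angular":[0,0,0],"jaw":0}]'
python3 -m creep '[{"translation":[0,0,0],"angular":[0,0,0],"jaw":0},{"translation":[0,0,0],"angular":[0,0,0],"jaw":0},{"translation":[0,0,-25],"angular":[0,0,0],"jaw":0},{"translation":[0,0,-50],"angular":[0,0,0],"jaw":0},{"translation":[0,0,-75],"angular":[0,0,0],"jaw":0},{"translation":[0,0,-78],"angular":[0,0,0],"jaw":0},{"translation":[0,0,-78],"angular":[0,0,0],"jaw":0},{"translation":[0,0,-78],"angular":[0,0,0],"jaw":0}]'
python3 -m creep '[{"translation":[0,0,25],"angular":[0,0,0],"jaw":0},{"translation":[0,0,50],"angular":[0,0,0],"jaw":0},{"translation":[0,0,78],"angular":[0,0,0],"jaw":0},{"translation":[0,0,78],"angular":[0,0,0],"jaw":0},{"translation":[0,0,78],"angular":[0,0,0],"jaw":0},{"translation":[0,0,78],"angular":[0,0,0],"jaw":0},{"translation":[0,0,78],"angular":[0,0,0],"jaw":0},{"translation":[0,0,78],"angular":[0,0,0],"jaw":0}]'
python3 - <<'E'
from h import *
o,r=state();s=ctrl.get_image("scene")[130:270,260:500];cv2.imwrite("pics/s5.png",cv2.resize(s,(720,420))[:,:,::-1])
E
```

```text
t: 12.65
ee_pos: [545.2, 283.6, 154.0]
orientation: [3.134, -0.213, -0.002]
ft_force: [-0.0, 0.6, -1.9]
width: 23.6
grasp_force: 30.0
t: 13.65
ee_pos: [544.9, 283.9, 231.5]
orientation: [3.133, -0.212, -0.003]
ft_force: [-0.4, -0.7, -1.2]
width: 23.4
grasp_force: 30.0
t: 14.65
ee_pos: [545.7, 284.2, 155.3]
orientation: [-3.134, 0.212, -0.001]
ft_force: [0.1, 0.4, -2.1]
width: 23.3
grasp_force: 30.0
t 14.65 tcp [545.7 284.2 155.3] x [ 0.991 -0.135  0.001] y [-0.135 -0.991 -0.   ] z [ 0.001  0.    -1.   ] F [ 0.1  0.4 -2.1] w 23.3 g 30.0 q [ 0.46  0.49  1.7  -0.    0.95  2.17]
```

View pics/s5.png

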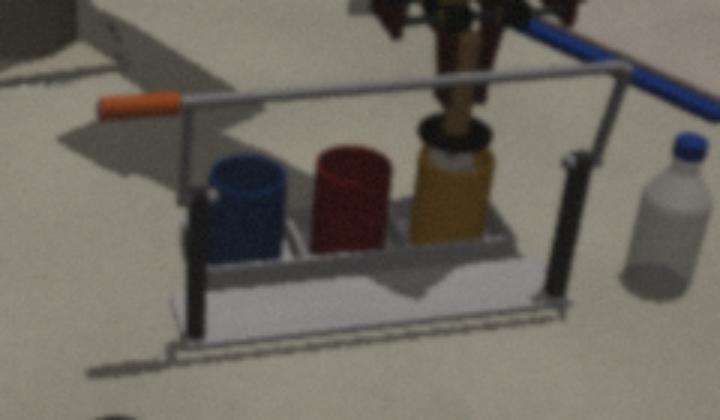

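Brush is at the floor of yellow, guard just over the rim. On to red.

```bash
python3 -m creep '[{"translation":[0,0,-40],"angular":[0,0,0],"jaw":0},{"translation":[0,0,-80],"angular":[0,0,0],"jaw":0},{"translation":[0,0,-115],"angular":[0,0,0],"jaw":0},{"translation":[0,20,-115],"angular":[0,0,0],"jaw":0},{"translation":[-1,60,-115],"angular":[0,0,0],"jaw":0},{"translation":[-1,95,-115],"angular":[0,0,0],"jaw":0},{"translation":[-1,95,-115],"angular":[0,0,0],"jaw":0},{"translation":[-1,95,-105],"angular":[0,0,0],"jaw":0}]'
python3 -m creep '[{"translation":[0,0,15],"angular":[0,0,0],"jaw":0},{"translation":[0,0,30],"angular":[0,0,0],"jaw":0},{"translation":[0,0,45],"angular":[0,0,0],"jaw":0},{"translation":[0,0,65],"angular":[0,0,0],"jaw":0},{"translation":[0,0,85],"angular":[0,0,0],"jaw":0},{"translation":[0,0,105],"angular":[0,0,0],"jaw":0},{"translation":[0,0,105],"angular":[0,0,0],"jaw":0},{"translation":[0,0,105],"angular":[0,0,0],"jaw":0}]'
python3 -m creep '[{"translation":[0,0,0],"angular":[0,0,0],"jaw":0},{"translation":[0,0,-25],"angular":[0,0,0],"jaw":0},{"translation":[0,0,-50],"angular":[0,0,0],"jaw":0},{"translation":[0,0,-78],"angular":[0,0,0],"jaw":0},{"translation":[0,0,-78],"angular":[0,0,0],"jaw":0},{"translation":[0,0,-78],"angular":[0,0,0],"jaw":0},{"translation":[0,0,-55],"angular":[0,0,0],"jaw":0},{"translation":[0,0,-30],"angular":[0,0,0],"jaw":0}]'
python3 -m creep '[{"translation":[0,0,30],"angular":[0,0,0],"jaw":0},{"translation":[0,0,30],"angular":[0,0,0],"jaw":0},{"translation":[0,0,30],"angular":[0,0,0],"jaw":0},{"translation":[0,0,30],"angular":[0,0,0],"jaw":0},{"translation":[0,0,30],"angular":[0,0,0],"jaw":0},{"translation":[0,0,30],"angular":[0,0,0],"jaw":0},{"translation":[0,0,30],"angular":[0,0,0],"jaw":0},{"translation":[0,0,30],"angular":[0,0,0],"jaw":0}]'
python3 - <<'E'
from h import *
o,r=state();s=ctrl.get_image("scene")[130:270,260:500];cv2.imwrite("pics/s6.png",cv2.resize(s,(720,420))[:,:,::-1])
print("to above stand",shift([574.2,-231.8,o["ee_pos"][2]],r,o["ee_pos"]))
E
```

```text
t: 15.7
ee_pos: [531.8, 189.9, 259.1]
orientation: [-3.134, 0.213, -0.001]
ft_force: [0.6, -0.1, -1.1]
width: 23.4
grasp_force: 30.0
t: 16.7
ee_pos: [532.0, 190.4, 154.9]
orientation: [-3.134, 0.212, -0.001]
ft_force: [-0.4, -0.3, -1.8]
width: 23.8
grasp_force: 30.0
t: 17.7
ee_pos: [531.1, 190.0, 183.0]
orientation: [3.134, -0.212, -0.002]
ft_force: [0.9, 0.7, -1.1]
width: 23.6
grasp_force: 30.0
t: 18.7
ee_pos: [531.7, 190.1, 154.7]
orientation: [-3.134, 0.212, -0.0]
ft_force: [0.3, 0.8, -1.7]
width: 23.6
grasp_force: 30.0
t 18.7 tcp [531.7 190.1 154.7] x [ 0.991 -0.135  0.   ] y [-0.135 -0.991 -0.   ] z [ 0.  0. -1.] F [ 0.3  0.8 -1.7] w 23.6 g 30.0 q [ 0.32  0.42  1.81 -0.    0.9   2.03]
to above stand [ 99.  412.4   0. ]
```

View pics/s6.png

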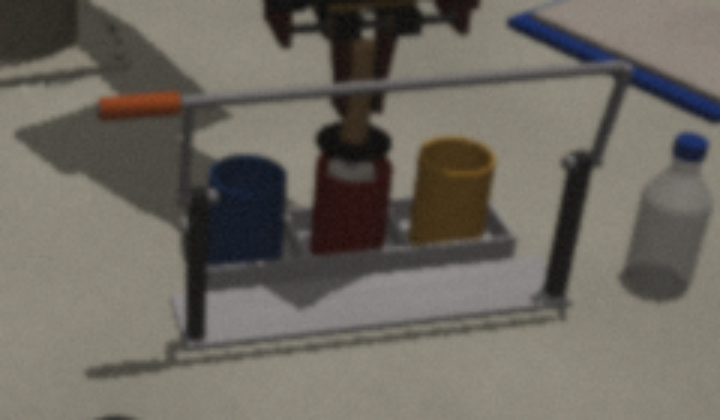

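Red is done too. Returning the brush over the stand.

```bash
python3 -m creep '[{"translation":[0,0,-50],"angular":[0,0,0],"jaw":0},{"translation":[0,0,-100],"angular":[0,0,0],"jaw":0},{"translation":[0,0,-145],"angular":[0,0,0],"jaw":0},{"translation":[0,40,-145],"angular":[0,0,0],"jaw":0},{"translation":[0,95,-145],"angular":[0,0,0],"jaw":0},{"translation":[0,150,-145],"angular":[0,0,0],"jaw":0},{"translation":[0,205,-145],"angular":[0,0,0],"jaw":0},{"translation":[0,260,-145],"angular":[0,0,0],"jaw":0}]'
python3 -m creep '[{"translation":[10,50,0],"angular":[0,0,0],"jaw":0},{"translation":[40,95,0],"angular":[0,0,0],"jaw":0},{"translation":[70,130,0],"angular":[0,0,0],"jaw":0},{"translation":[99,152,0],"angular":[0,0,0],"jaw":0},{"translation":[99,152,0],"angular":[0,0,0],"jaw":0},{"translation":[99,152,0],"angular":[0,0,0],"jaw":0},{"translation":[99,152,0],"angular":[0,0,0],"jaw":0},{"translation":[99,152,0],"angular":[0,0,0],"jaw":0}]'
python3 - <<'E'
from h import *
o,r=state()
print("to stand",shift([574.2,-231.8,159.7],r,o["ee_pos"]))
for n in "top","scene":
  im=ctrl.get_image(n)
  for l in ("lid_b",): print([(np.round(d["rect"]).astype(int).tolist(),round(d["score"],2)) for d in ctrl.look_for(n,l)][:4])
E
```

```text
t: 19.75
ee_pos: [496.2, -69.1, 299.8]
orientation: [3.134, -0.212, 0.001]
ft_force: [0.5, 0.6, -1.6]
width: 23.9
grasp_force: 30.0
t: 20.75
ee_pos: [574.0, -230.7, 300.0]
orientation: [3.134, -0.211, 0.0]
ft_force: [-0.5, 0.0, -1.2]
width: 24.1
grasp_force: 30.0
t 20.75 tcp [ 574.  -230.7  300. ] x [ 0.991 -0.134  0.   ] y [-0.134 -0.991 -0.   ] z [ 0. -0. -1.] F [-0.5  0.  -1.2] w 24.1 g 30.0 q [-0.4   0.34  1.57  0.    1.23  1.3 ]
to stand [  0.3   1.1 140.3]
[([197, 170, 354, 249], 0.73), ([378, 244, 401, 266], 0.68), ([436, 214, 453, 223], 0.45)]
[([146, 244, 174, 266], 0.92), ([158, 211, 191, 232], 0.58), ([239, 213, 245, 224], 0.37)]
```

```bash
python3 -m creep '[{"translation":[0,1,15],"angular":[0,0,0],"jaw":0},{"translation":[0,1,30],"angular":[0,0,0],"jaw":0},{"translation":[0,1,40],"angular":[0,0,0],"jaw":0},{"translation":[0,1,45],"angular":[0,0,0],"jaw":0},{"translation":[0,1,50],"angular":[0,0,0],"jaw":0},{"translation":[0,1,60],"angular":[0,0,0],"jaw":0},{"translation":[0,1,70],"angular":[0,0,0],"jaw":0},{"translation":[0,1,80],"angular":[0,0,0],"jaw":0}]'
python3 -c "
from h import *
o,r=state();print(shift([574.2,-231.8,159.7],r,o['ee_pos']))"
```

```text
t: 21.95
ee_pos: [574.1, -232.4, 218.9]
orientation: [-3.134, 0.212, 0.0]
ft_force: [0.7, 0.1, -1.5]
width: 23.9
grasp_force: 30.0
t 21.95 tcp [ 574.1 -232.4  218.9] x [ 0.991 -0.135 -0.   ] y [-0.135 -0.991 -0.   ] z [-0.  0. -1.] F [ 0.7  0.1 -1.5] w 23.9 g 30.0 q [-0.4   0.42  1.65 -0.    1.08  1.3 ]
[ 0.1 -0.6 59.2]
```

No contact force inside the tube; lower the rest, release, then lift.

```bash
python3 -m creep '[{"translation":[0,-0.5,20],"angular":[0,0,0],"jaw":0},{"translation":[0,-0.5,40],"angular":[0,0,0],"jaw":0},{"translation":[0,-0.5,52],"angular":[0,0,0],"jaw":0},{"translation":[0,-0.5,59],"angular":[0,0,0],"jaw":0},{"translation":[0,-0.5,59],"angular":[0,0,0],"jaw":0},{"translation":[0,-0.5,59],"angular":[0,0,0],"jaw":0.3},{"translation":[0,-0.5,59],"angular":[0,0,0],"jaw":0.7},{"translation":[0,-0.5,59],"angular":[0,0,0],"jaw":1}]'
python3 -m creep '[{"translation":[0,0,0],"angular":[0,0,0],"jaw":1},{"translation":[0,0,0],"angular":[0,0,0],"jaw":1},{"translation":[0,0,0],"angular":[0,0,0],"jaw":1},{"translation":[0,0,-40],"angular":[0,0,0],"jaw":1},{"translation":[0,0,-80],"angular":[0,0,0],"jaw":1},{"translation":[0,0,-120],"angular":[0,0,0],"jaw":1},{"translation":[0,0,-140],"angular":[0,0,0],"jaw":1},{"translation":[0,0,-140],"angular":[0,0,0],"jaw":1}]'
python3 - <<'E'
from h import *
o,r=state()
print("to lid view",shift([440,-290,300],r,o["ee_pos"]))
E
```

```text
t: 22.95
ee_pos: [574.5, -232.0, 161.2]
orientation: [3.134, -0.212, 0.001]
ft_force: [0.4, -0.3, -0.5]
width: 43.0
grasp_force: 0.0
t: 23.95
ee_pos: [575.0, -232.3, 302.4]
orientation: [3.133, -0.212, 0.005]
ft_force: [-0.0, -0.2, 0.2]
width: 87.6
grasp_force: 0.0
t 23.95 tcp [ 575.  -232.3  302.4] x [ 0.991 -0.135  0.003] y [-0.135 -0.991  0.001] z [ 0.003 -0.001 -1.   ] F [-0.  -0.2  0.2] w 87.6 g 0.0 q [-0.4   0.34  1.57  0.    1.23  1.3 ]
to lid view [-126.    75.4    2.1]
```

```bash
python3 -m creep '[{"translation":[-50,28,0],"angular":[0,0,0],"jaw":1},{"translation":[-100,55,0],"angular":[0,0,0],"jaw":1},{"translation":[-146,75,0],"angular":[0,0,0],"jaw":1},{"translation":[-146,75,0],"angular":[0,0,0],"jaw":1},{"translation":[-146,75,0],"angular":[0,0,0],"jaw":1},{"translation":[-146,75,0],"angular":[0,0,0],"jaw":1},{"translation":[-146,75,0],"angular":[0,0,0],"jaw":1},{"translation":[-146,75,0],"angular":[0,0,0],"jaw":1}]'
cat >> h.py <<'E'
def knobs(im,save=None):
    hsv=cv2.cvtColor(im,cv2.COLOR_RGB2HSV)
    for n,rg in [("b",[((100,110,40),(125,255,255))]),("r",[((0,130,40),(6,255,255)),((170,130,40),(180,255,255))]),("y",[((18,110,60),(32,255,255))])]:
        m=sum(cv2.inRange(hsv,*a) for a in rg).astype(np.uint8);m[240:]=0
        k,l,s,c=cv2.connectedComponentsWithStats(m)
        for i in range(1,k):
            if s[i,4]>60: print(n,s[i].tolist(),np.round(c[i]),"z31",np.round(pix("wrist",*c[i],31),1))
E
python3 - <<'E'
from h import *
o,r=state();im=ctrl.get_image("wrist");knobs(im);cv2.imwrite("pics/w6.png",im[:,:,::-1])
E
```

```text
t: 24.95
ee_pos: [419.9, -286.3, 300.5]
orientation: [-3.134, 0.211, 0.0]
ft_force: [0.6, 0.4, -0.3]
width: 87.8
grasp_force: 0.0
t 24.95 tcp [ 419.9 -286.3  300.5] x [ 0.991 -0.134 -0.   ] y [-0.134 -0.991 -0.   ] z [-0.  0. -1.] F [ 0.6  0.4 -0.3] w 87.8 g 0.0 q [-0.62  0.16  1.8   0.    1.18  1.08]
b [367, 64, 16, 17, 198] [375.  72.] z31 [ 553.  -387.6   31. ]
b [0, 118, 91, 53, 2251] [ 45. 142.] z31 [523.3 113.3  31. ]
r [255, 154, 15, 13, 149] [262. 160.] z31 [ 451.9 -205.5   31. ]
y [350, 160, 14, 15, 162] [357. 167.] z31 [ 422.1 -348.2   31. ]
```

View pics/w6.png

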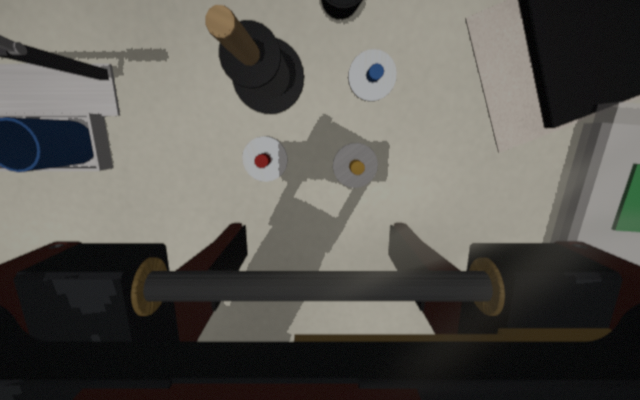

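Brush hangs back in the stand. The lids are unmoved: red (262,160), yellow (357,167), blue (375,72). Red lid first: hover, refine, then grasp.

```bash
python3 -m creep '[{"translation":[8,-35,0],"angular":[0,0,0],"jaw":1},{"translation":[20,-75,20],"angular":[0,0,0],"jaw":1},{"translation":[20,-83,70],"angular":[0,0,0],"jaw":1},{"translation":[20,-83,120],"angular":[0,0,0],"jaw":1},{"translation":[20,-83,170],"angular":[0,0,0],"jaw":1},{"translation":[20,-83,180],"angular":[0,0,0],"jaw":1},{"translation":[20,-83,180],"angular":[0,0,0],"jaw":1},{"translation":[20,-83,180],"angular":[0,0,0],"jaw":1}]'
cat >> h.py <<'E'
def knobtop(o,r,col):
    # find knob blob; least-squares xy so that projected cylinder outline box (z16..46, r11) matches blob box
    from scipy.optimize import least_squares
    im=ctrl.get_image("wrist");hsv=cv2.cvtColor(im,cv2.COLOR_RGB2HSV)
    rg={"b":[((100,110,30),(125,255,255))],"r":[((0,130,30),(6,255,255)),((170,130,30),(180,255,255))],"y":[((16,110,40),(32,255,255))]}[col]
    m=sum(cv2.inRange(hsv,*a) for a in rg).astype(np.uint8);m[270:]=0
    k,l,s,c=cv2.connectedComponentsWithStats(m);e=proj("wrist",o["ee_pos"]*[1,1,0]+[0,0,31])
    i=1+np.argmin([np.hypot(*(q-e)) if s[j+1,4]>80 else 999 for j,q in enumerate(c[1:])]);x,y,w,h,a=s[i]
    b=np.array([x-.5,y-.5,x+w-.5,y+h-.5]);th=np.linspace(0,2*np.pi,40)
    T=np.array(ctrl.camera_info("wrist")["world_from_camera"])
    def box(p):
        q=np.array([proj("wrist",[p[0]+11*np.cos(t),p[1]+11*np.sin(t),z],T) for t in th for z in (16,46)]);return np.r_[q.min(0),q.max(0)]
    f=least_squares(lambda p:box(p)-b,o["ee_pos"][:2]);print(col,b,a,"knob",np.round(f.x,1),"res",np.round(f.fun,1),"shift",shift([*f.x,o["ee_pos"][2]],r,o["ee_pos"]));return im
E
python3 - <<'E'
from h import *
o,r=state();im=knobtop(o,r,"r");cv2.imwrite("pics/w7.png",im[:,:,::-1])
E
```

```text
t: 26.0
ee_pos: [451.8, -207.7, 122.5]
orientation: [3.133, -0.212, 0.005]
ft_force: [-0.9, -0.3, 0.1]
width: 87.9
grasp_force: 0.0
t 26.0 tcp [ 451.8 -207.7  122.5] x [ 0.991 -0.135  0.003] y [-0.135 -0.991  0.001] z [ 0.003 -0.001 -1.   ] F [-0.9 -0.3  0.1] w 87.9 g 0.0 q [-0.45  0.39  1.98  0.    0.77  1.25]
r [303.5 189.5 325.5 216.5] 472 knob [ 452.1 -205.9] res [-1.5 -1.9  1.5  1.8] shift [ 0.  -1.9 -0. ]
```

View pics/w7.png

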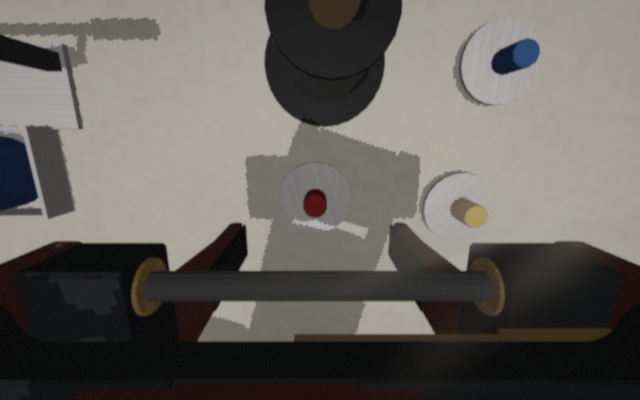

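Red knob at (315,203), well centred between the fingers. Descend, close, lift.

```bash
python3 -m creep '[{"translation":[0,-2,40],"angular":[0,0,0],"jaw":1},{"translation":[0,-2,75],"angular":[0,0,0],"jaw":1},{"translation":[0,-2,98],"angular":[0,0,0],"jaw":1},{"translation":[0,-2,101],"angular":[0,0,0],"jaw":1},{"translation":[0,-2,101],"angular":[0,0,0],"jaw":0.5},{"translation":[0,-2,101],"angular":[0,0,0],"jaw":0},{"translation":[0,-2,101],"angular":[0,0,0],"jaw":0},{"translation":[0,-2,101],"angular":[0,0,0],"jaw":0}]'
python3 -m creep '[{"translation":[0,0,0],"angular":[0,0,0],"jaw":0},{"translation":[0,0,0],"angular":[0,0,0],"jaw":0},{"translation":[0,0,0],"angular":[0,0,0],"jaw":0},{"translation":[0,0,0],"angular":[0,0,0],"jaw":0},{"translation":[0,0,-30],"angular":[0,0,0],"jaw":0},{"translation":[0,0,-80],"angular":[0,0,0],"jaw":0},{"translation":[0,0,-130],"angular":[0,0,0],"jaw":0},{"translation":[0,0,-180],"angular":[0,0,0],"jaw":0}]'
python3 - <<'E'
from h import *
o,r=state();print("to red-look",shift([531.7-55,190.1+7,o["ee_pos"][2]],r,o["ee_pos"]))
E
```

```text
t: 27.05
ee_pos: [451.0, -205.2, 20.2]
orientation: [3.134, -0.212, 0.001]
ft_force: [-0.1, -0.5, 0.3]
width: 51.4
grasp_force: 0.0
t: 28.05
ee_pos: [450.3, -204.8, 201.1]
orientation: [-3.134, 0.212, 0.001]
ft_force: [0.4, -0.1, -1.5]
width: 21.3
grasp_force: 30.0
t 28.05 tcp [ 450.3 -204.8  201.1] x [ 0.991 -0.135 -0.001] y [-0.135 -0.991 -0.   ] z [-0.001  0.    -1.   ] F [ 0.4 -0.1 -1.5] w 21.3 g 30.0 q [-0.45  0.26  1.93  0.    0.95  1.26]
to red-look [-2.800e+01 -4.018e+02  1.000e-01]
```

```bash
python3 -m creep '[{"translation":[-4,-55,0],"angular":[0,0,0],"jaw":0},{"translation":[-8,-113,0],"angular":[0,0,0],"jaw":0},{"translation":[-12,-171,0],"angular":[0,0,0],"jaw":0},{"translation":[-16,-229,0],"angular":[0,0,0],"jaw":0},{"translation":[-20,-287,0],"angular":[0,0,0],"jaw":0},{"translation":[-24,-345,0],"angular":[0,0,0],"jaw":0},{"translation":[-28,-402,0],"angular":[0,0,0],"jaw":0},{"translation":[-28,-402,0],"angular":[0,0,0],"jaw":0}]'
cat >> h.py <<'E'
def cans(o,r,cols="bry"):
    from scipy.optimize import least_squares
    im=ctrl.get_image("wrist");hsv=cv2.cvtColor(im,cv2.COLOR_RGB2HSV);T=np.array(ctrl.camera_info("wrist")["world_from_camera"]);th=np.linspace(0,2*np.pi,60)
    guess={"b":(519,96),"r":(532,190),"y":(545,286)}
    for col in cols:
        rg={"b":[((100,90,30),(125,255,255))],"r":[((0,120,30),(6,255,255)),((170,120,30),(180,255,255))],"y":[((16,90,40),(32,255,255))]}[col]
        m=sum(cv2.inRange(hsv,*a) for a in rg).astype(np.uint8);m[260:]=0
        k,l,s,c=cv2.connectedComponentsWithStats(m);i=1+s[1:,4].argmax();x,y,w,h,a=s[i];b=np.array([x-.5,y-.5,x+w-.5,y+h-.5])
        box=lambda p:(lambda q:np.r_[q.min(0),q.max(0)])(np.array([proj("wrist",[p[0]+35*np.cos(t),p[1]+35*np.sin(t),z],T) for t in th for z in (40,99)]))
        f=least_squares(lambda p:box(p)-b,guess[col]);print("can",col,b,"at",np.round(f.x,1),"res",np.round(f.fun,1),"shift",shift([*f.x,o["ee_pos"][2]],r,o["ee_pos"]))
        for t in th: cv2.circle(im,tuple(np.round(proj("wrist",[f.x[0]+35*np.cos(t),f.x[1]+35*np.sin(t),99],T)).astype(int).tolist()),0,(255,0,255),-1)
    return im
E
python3 - <<'E'
from h import *
o,r=state();im=cans(o,r);cv2.imwrite("pics/w8.png",im[:,:,::-1])
E
```

```text
t: 29.05
ee_pos: [477.1, 200.5, 199.5]
orientation: [-3.134, 0.205, -0.001]
ft_force: [0.1, -0.2, -0.7]
width: 21.5
grasp_force: 30.0
t 29.05 tcp [477.1 200.5 199.5] x [ 0.992 -0.13   0.   ] y [-0.13  -0.992 -0.001] z [ 0.     0.001 -1.   ] F [ 0.1 -0.2 -0.7] w 21.5 g 30.0 q [0.37 0.3  1.89 0.   0.96 2.08]
can b [371.5 102.5 462.5 177.5] at [518.4  94.5] res [ 1.1 -1.4 -0.9  1.6] shift [54.8 99.7 -0. ]
can r [281.5 102.5 355.5 176.5] at [531.4 189.6] res [-1.2 -1.9  1.2  2.2] shift [55.3  3.7  0. ]Traceback (most recent call last):
  File "<stdin>", line 2, in <module>
  File "h.py", line 51, in cans
    f=least_squares(lambda p:box(p)-b,guess[col]);print("can",col,b,"at",np.round(f.x,1),"res",np.round(f.fun,1),"shift",shift([*f.x,o["ee_pos"][2]],r,o["ee_pos"]))
    return func(*args, **kwargs)
    vector_fun = VectorFunction(
        fun_wrapped,
    ...<6 lines>...
        workers=workers
    )
    self.J, dct = approx_derivative(
                  ~~~~~~~~~~~~~~~~~^
        self.fun_wrapped, self.x, f0=self.f, **finite_diff_options
        ^^^^^^^^^^^^^^^^^^^^^^^^^^^^^^^^^^^^^^^^^
[... 740 characters left out ...]
east_squares(lambda p:box(p)-b,guess[col]);print("can",col,b,"at",np.round(f.x,1),"res",np.round(f.fun,1),"shift",shift([*f.x,o["ee_pos"][2]],r,o["ee_pos"]))
                             ~~~^^^
  File "h.py", line 50, in <lambda>
    box=lambda p:(lambda q:np.r_[q.min(0),q.max(0)])(np.array([proj("wrist",[p[0]+35*np.cos(t),p[1]+35*np.sin(t),z],T) for t in th for z in (40,99)]))
                                                               ~~~~^^^^^^^^^^^^^^^^^^^^^^^^^^^^^^^^^^^^^^^^^^^^^^^^^^^
  File "h.py", line 10, in proj
    c=ctrl.camera_info(cam);K=np.array(c["camera_matrix"]);T=np.array(c["world_from_camera"]) if T is None else T
ValueError: time passes only in moves, steps and waits
```

```bash
sed -i 's/^from scipy.spatial.*/&\nfrom functools import cache\n@cache\ndef KK(cam): return np.array(ctrl.camera_info(cam)["camera_matrix"])/; s/^    c=ctrl.camera_info(cam);K=np.array(c\["camera_matrix"\]);T=np.array(c\["world_from_camera"\]) if/    K=KK(cam);T=np.array(ctrl.camera_info(cam)["world_from_camera"]) if/' h.py
python3 - <<'E'
from h import *
o,r=state();im=cans(o,r);cv2.imwrite("pics/w8.png",im[:,:,::-1])
E
```

```text
t 29.1 tcp [476.6 198.6 199.3] x [ 0.991 -0.131 -0.001] y [-0.131 -0.991  0.   ] z [-0.001 -0.    -1.   ] F [ 0.2  0.3 -2.2] w 21.4 g 30.0 q [ 0.37  0.3   1.89 -0.    0.96  2.07]
can b [369.5 102.5 460.5 176.5] at [518.7  95.1] res [ 1.3 -2.  -1.1  2.1] shift [55.3 97.   0. ]
can r [278.5 101.5 352.5 176.5] at [532.  190.9] res [-1.2 -1.5  1.2  1.7] shift [55.9  0.4 -0. ]
can y [171.5 100.5 264.5 176.5] at [545.2 284.8] res [ 1.7 -1.1 -2.1  1.2] shift [ 56.7 -94.5  -0.1]
```

View pics/w8.png

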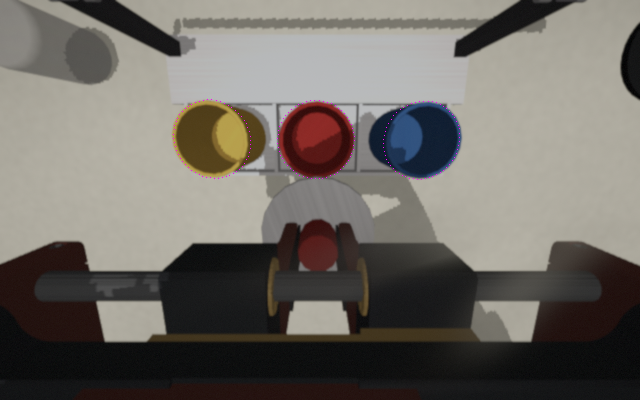

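The fitted outlines sit on all three rims, and the red lid is held level. Move over the red can at z 130.

```bash
python3 -m creep '[{"translation":[27,0,0],"angular":[0,0,0],"jaw":0},{"translation":[54,0,20],"angular":[0,0,0],"jaw":0},{"translation":[54,0,50],"angular":[0,0,0],"jaw":0},{"translation":[54,0,70],"angular":[0,0,0],"jaw":0},{"translation":[54,0,70],"angular":[0,0,0],"jaw":0},{"translation":[54,0,70],"angular":[0,0,0],"jaw":0},{"translation":[54,0,70],"angular":[0,0,0],"jaw":0},{"translation":[54,0,70],"angular":[0,0,0],"jaw":0}]'
python3 - <<'E'
from h import *
o,r=state();ps=[]
for i in range(4): ctrl.get_image("top");ps.append(ctrl.get_obs()["ee_pos"])
p=np.mean(ps,0);print(p,shift([530.4,190.3,109],r,p))
E
```

```text
t: 30.15
ee_pos: [531.1, 189.9, 130.5]
orientation: [-3.134, 0.212, -0.002]
ft_force: [0.2, -0.1, -0.3]
width: 21.5
grasp_force: 30.0
t 30.15 tcp [531.1 189.9 130.5] x [ 0.991 -0.135  0.001] y [-0.135 -0.991 -0.001] z [ 0.001  0.    -1.   ] F [ 0.2 -0.1 -0.3] w 21.5 g 30.0 q [ 0.32  0.46  1.83 -0.    0.85  2.03]
[530.83314703 189.91416902 130.14290381] [-0.5 -0.3 21.1]
```

```bash
python3 -m creep '[{"translation":[-0.5,0,4],"angular":[0,0,0],"jaw":0},{"translation":[-0.5,0,8],"angular":[0,0,0],"jaw":0},{"translation":[-0.5,0,11],"angular":[0,0,0],"jaw":0},{"translation":[-0.5,0,14],"angular":[0,0,0],"jaw":0},{"translation":[-0.5,0,17],"angular":[0,0,0],"jaw":0},{"translation":[-0.5,0,20],"angular":[0,0,0],"jaw":0},{"translation":[-0.5,0,21],"angular":[0,0,0],"jaw":0},{"translation":[-0.5,0,21],"angular":[0,0,0],"jaw":0}]'
```

```text
t: 31.35
ee_pos: [530.2, 189.9, 108.7]
orientation: [-3.134, 0.212, -0.0]
ft_force: [-0.2, 0.3, -0.8]
width: 21.6
grasp_force: 30.0
```

```bash
python3 -m creep '[{"translation":[0,0,0.5],"angular":[0,0,0],"jaw":0.3},{"translation":[0,0,0.5],"angular":[0,0,0],"jaw":0.6},{"translation":[0,0,0.5],"angular":[0,0,0],"jaw":0.8},{"translation":[0,0,0],"angular":[0,0,0],"jaw":0.8},{"translation":[0,0,-20],"angular":[0,0,0],"jaw":0.8},{"translation":[0,0,-60],"angular":[0,0,0],"jaw":0.8},{"translation":[0,0,-90],"angular":[0,0,0],"jaw":0.8},{"translation":[-25,0,-90],"angular":[0,0,0],"jaw":0.8}]'
python3 - <<'E'
from h import *
o,r=state();im=ctrl.get_image("wrist");s=ctrl.get_image("scene")[130:270,260:500]
cv2.imwrite("pics/w9.png",np.vstack([im[50:250,:,::-1],cv2.resize(s,(640,373))[:,:,::-1]]))
print("to y lid hover",shift([422.2,-348,o["ee_pos"][2]],r,o["ee_pos"]),"blue",shift([552.5,-387,o["ee_pos"][2]],r,o["ee_pos"]))
E
```

```text
t: 32.35
ee_pos: [508.0, 193.9, 201.5]
orientation: [-3.132, 0.213, -0.009]
ft_force: [-0.6, 0.3, -1.1]
width: 70.4
grasp_force: 0.0
t 32.35 tcp [508.  193.9 201.5] x [ 0.991 -0.136  0.006] y [-0.136 -0.991 -0.003] z [ 0.006  0.002 -1.   ] F [-0.6  0.3 -1.1] w 70.4 g 0.0 q [ 0.34  0.33  1.83 -0.    0.97  2.05]
to y lid hover [-11.5 548.5  -1.7] blue [122.9 569.5  -1. ]
```

View pics/w9.png

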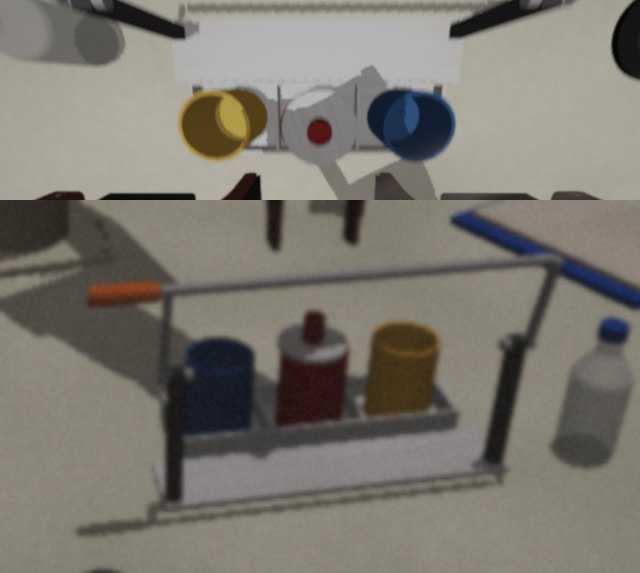

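Red lid is seated flat (knob at (319,131) in the wrist view). Next, the yellow lid.

```bash
python3 -m creep '[{"translation":[-15,55,0],"angular":[0,0,0],"jaw":1},{"translation":[-20,115,0],"angular":[0,0,0],"jaw":1},{"translation":[-20,175,0],"angular":[0,0,0],"jaw":1},{"translation":[-20,235,0],"angular":[0,0,0],"jaw":1},{"translation":[-20,295,0],"angular":[0,0,0],"jaw":1},{"translation":[-20,355,0],"angular":[0,0,0],"jaw":1},{"translation":[-15,415,0],"angular":[0,0,0],"jaw":1},{"translation":[-13,475,0],"angular":[0,0,0],"jaw":1}]'
python3 -m creep '[{"translation":[0,40,0],"angular":[0,0,0],"jaw":1},{"translation":[0,73,20],"angular":[0,0,0],"jaw":1},{"translation":[0,73,60],"angular":[0,0,0],"jaw":1},{"translation":[0,73,80],"angular":[0,0,0],"jaw":1},{"translation":[0,73,80],"angular":[0,0,0],"jaw":1},{"translation":[0,73,80],"angular":[0,0,0],"jaw":1},{"translation":[0,73,80],"angular":[0,0,0],"jaw":1},{"translation":[0,73,80],"angular":[0,0,0],"jaw":1}]'
python3 - <<'E'
from h import *
o,r=state();im=knobtop(o,r,"y")
E
```

```text
t: 33.45
ee_pos: [428.4, -278.3, 198.6]
orientation: [3.134, -0.212, 0.001]
ft_force: [0.7, -0.8, 0.0]
width: 87.8
grasp_force: 0.0
t: 34.45
ee_pos: [419.1, -348.3, 119.5]
orientation: [3.134, -0.212, 0.002]
ft_force: [0.0, 0.4, -0.4]
width: 87.7
grasp_force: 0.0
t 34.45 tcp [ 419.1 -348.3  119.5] x [ 0.991 -0.135  0.001] y [-0.135 -0.991  0.001] z [ 0.001 -0.001 -1.   ] F [ 0.   0.4 -0.4] w 87.7 g 0.0 q [-0.72  0.45  1.88 -0.    0.81  0.99]
y [303.5 185.5 326.5 213.5] 517 knob [ 423.2 -347.4] res [-1.2 -1.5  1.2  1.4] shift [ 3.9 -1.5  0. ]
```

```bash
python3 -m creep '[{"translation":[4,-1.5,40],"angular":[0,0,0],"jaw":1},{"translation":[4,-1.5,75],"angular":[0,0,0],"jaw":1},{"translation":[4,-1.5,96],"angular":[0,0,0],"jaw":1},{"translation":[4,-1.5,99.5],"angular":[0,0,0],"jaw":1},{"translation":[4,-1.5,99.5],"angular":[0,0,0],"jaw":0.5},{"translation":[4,-1.5,99.5],"angular":[0,0,0],"jaw":0},{"translation":[4,-1.5,99.5],"angular":[0,0,0],"jaw":0},{"translation":[4,-1.5,99.5],"angular":[0,0,0],"jaw":0}]'
python3 -m creep '[{"translation":[0,0,0],"angular":[0,0,0],"jaw":0},{"translation":[0,0,0],"angular":[0,0,0],"jaw":0},{"translation":[0,0,0],"angular":[0,0,0],"jaw":0},{"translation":[0,0,0],"angular":[0,0,0],"jaw":0},{"translation":[0,0,-30],"angular":[0,0,0],"jaw":0},{"translation":[0,0,-80],"angular":[0,0,0],"jaw":0},{"translation":[0,0,-130],"angular":[0,0,0],"jaw":0},{"translation":[0,0,-180],"angular":[0,0,0],"jaw":0}]'
python3 - <<'E'
from h import *
o,r=state();print("to yellow-look",shift([545-55*.991,284.8+55*.135,o["ee_pos"][2]],r,o["ee_pos"]))
E
```

```text
t: 35.5
ee_pos: [423.1, -347.3, 19.7]
orientation: [3.134, -0.212, 0.001]
ft_force: [-0.3, -1.2, 0.1]
width: 51.0
grasp_force: 0.0
t: 36.5
ee_pos: [422.5, -346.8, 200.6]
orientation: [-3.134, 0.212, 0.001]
ft_force: [0.6, 0.2, -0.7]
width: 21.4
grasp_force: 30.0
t 36.5 tcp [ 422.5 -346.8  200.6] x [ 0.991 -0.135 -0.   ] y [-0.135 -0.991 -0.   ] z [-0.  0. -1.] F [ 0.6  0.2 -0.7] w 21.4 g 30.0 q [-0.71  0.34  1.82  0.    0.98  1.  ]
to yellow-look [-1.880e+01 -6.424e+02  2.000e-01]
```

```bash
python3 -m creep '[{"translation":[0,-50,0],"angular":[0,0,0],"jaw":0},{"translation":[0,-108,0],"angular":[0,0,0],"jaw":0},{"translation":[0,-166,0],"angular":[0,0,0],"jaw":0},{"translation":[-5,-224,0],"angular":[0,0,0],"jaw":0},{"translation":[-10,-282,0],"angular":[0,0,0],"jaw":0},{"translation":[-15,-340,0],"angular":[0,0,0],"jaw":0},{"translation":[-19,-398,0],"angular":[0,0,0],"jaw":0},{"translation":[-19,-456,0],"angular":[0,0,0],"jaw":0}]'
python3 -m creep '[{"translation":[0,-60,0],"angular":[0,0,0],"jaw":0},{"translation":[0,-115,0],"angular":[0,0,0],"jaw":0},{"translation":[0,-160,0],"angular":[0,0,0],"jaw":0},{"translation":[0,-186,0],"angular":[0,0,0],"jaw":0},{"translation":[0,-186,0],"angular":[0,0,0],"jaw":0},{"translation":[0,-186,0],"angular":[0,0,0],"jaw":0},{"translation":[0,-186,0],"angular":[0,0,0],"jaw":0},{"translation":[0,-186,0],"angular":[0,0,0],"jaw":0}]'
python3 - <<'E'
from h import *
o,r=state();im=cans(o,r,"y")
E
```

```text
t: 37.5
ee_pos: [465.0, 109.2, 199.2]
orientation: [3.134, -0.212, 0.0]
ft_force: [0.9, -0.2, -0.2]
width: 21.5
grasp_force: 30.0
t: 38.5
ee_pos: [490.6, 290.6, 199.3]
orientation: [3.134, -0.214, -0.0]
ft_force: [0.6, -0.6, -1.2]
width: 21.4
grasp_force: 30.0
t 38.5 tcp [490.6 290.6 199.3] x [ 0.991 -0.136 -0.   ] y [-0.136 -0.991  0.   ] z [-0. -0. -1.] F [ 0.6 -0.6 -1.2] w 21.4 g 30.0 q [ 0.51  0.37  1.77 -0.    1.    2.22]
can y [272.5 102.5 347.5 179.5] at [545.3 289.6] res [-0.7 -0.4  0.7  0.5] shift [54.3 -6.4 -0. ]
```

```bash
python3 -m creep '[{"translation":[27,-3,0],"angular":[0,0,0],"jaw":0},{"translation":[54,-6,20],"angular":[0,0,0],"jaw":0},{"translation":[54,-6,50],"angular":[0,0,0],"jaw":0},{"translation":[54,-6,70],"angular":[0,0,0],"jaw":0},{"translation":[54,-6,70],"angular":[0,0,0],"jaw":0},{"translation":[54,-6,70],"angular":[0,0,0],"jaw":0},{"translation":[54,-6,70],"angular":[0,0,0],"jaw":0},{"translation":[54,-6,70],"angular":[0,0,0],"jaw":0}]'
python3 - <<'E'
from h import *
o,r=state();ps=[]
for i in range(4): ctrl.get_image("wrist");ps.append(ctrl.get_obs()["ee_pos"])
p=np.mean(ps,0);print(p,shift([544.9,289.2,109],r,p))
# visible far outline of can: columns of yellow blob
hsv=cv2.cvtColor(ctrl.get_image("wrist"),cv2.COLOR_RGB2HSV);m=cv2.inRange(hsv,(16,90,40),(32,255,255));m[300:]=0
k,l,s,c=cv2.connectedComponentsWithStats(m);print(s[1:][s[1:,4]>60])
E
```

```text
t: 39.55
ee_pos: [545.2, 290.6, 130.1]
orientation: [-3.134, 0.212, -0.002]
ft_force: [1.0, 0.9, -0.9]
width: 21.2
grasp_force: 30.0
t 39.55 tcp [545.2 290.6 130.1] x [ 0.991 -0.135  0.001] y [-0.135 -0.991 -0.001] z [ 0.001  0.001 -1.   ] F [ 1.   0.9 -0.9] w 21.2 g 30.0 q [0.47 0.53 1.71 0.   0.91 2.18]
[545.00061998 290.43917488 129.68486915] [ 0.   1.3 20.7]
[[ 281  161   76   33  997]
 [ 297  222   42   50 1699]
 [ 267  257   12   43  290]
 [ 357  260   12   40  242]]
```

```bash
python3 -m creep '[{"translation":[0,1,4],"angular":[0,0,0],"jaw":0},{"translation":[0,1,8],"angular":[0,0,0],"jaw":0},{"translation":[0,1,11],"angular":[0,0,0],"jaw":0},{"translation":[0,1,14],"angular":[0,0,0],"jaw":0},{"translation":[0,1,17],"angular":[0,0,0],"jaw":0},{"translation":[0,1,20],"angular":[0,0,0],"jaw":0},{"translation":[0,1,21],"angular":[0,0,0],"jaw":0},{"translation":[0,1,21],"angular":[0,0,0],"jaw":0}]'
```

```text
t: 40.8
ee_pos: [544.8, 289.3, 108.2]
orientation: [-3.134, 0.212, -0.0]
ft_force: [1.1, -1.1, -0.3]
width: 21.3
grasp_force: 30.0
```

```bash
python3 -m creep '[{"translation":[0,0,0.5],"angular":[0,0,0],"jaw":0.3},{"translation":[0,0,0.5],"angular":[0,0,0],"jaw":0.6},{"translation":[0,0,0.5],"angular":[0,0,0],"jaw":0.8},{"translation":[0,0,0],"angular":[0,0,0],"jaw":0.8},{"translation":[0,0,-20],"angular":[0,0,0],"jaw":0.8},{"translation":[0,0,-70],"angular":[0,0,0],"jaw":0.8},{"translation":[0,0,-120],"angular":[0,0,0],"jaw":0.8},{"translation":[-25,30,-170],"angular":[0,0,0],"jaw":0.8}]'
python3 - <<'E'
from h import *
o,r=state();im=ctrl.get_image("wrist");knobs(im)
hsv=cv2.cvtColor(im,cv2.COLOR_RGB2HSV)
for c in [(545,289.3),(531.5,190)]:print("exp knob z115",proj("wrist",[*c,115]))
print("to blue lid",shift([552.5,-387,300],r,o["ee_pos"]))
E
```

```text
t: 41.8
ee_pos: [517.5, 264.2, 280.8]
orientation: [-3.133, 0.211, -0.005]
ft_force: [-0.8, 0.8, 0.4]
width: 70.4
grasp_force: 0.0
t 41.8 tcp [517.5 264.2 280.8] x [ 0.991 -0.134  0.003] y [-0.134 -0.991 -0.002] z [ 0.003  0.002 -1.   ] F [-0.8  0.8  0.4] w 70.4 g 0.0 q [0.45 0.3  1.68 0.   1.17 2.16]
b [99, 66, 36, 28, 768] [116.  80.] z31 [687.7 523.   31. ]
b [411, 139, 71, 53, 2794] [446. 162.] z31 [511.7  70.7  31. ]
r [344, 140, 17, 33, 123] [349. 155.] z31 [541.5 212.1  31. ]
r [375, 162, 18, 16, 230] [383. 170.] z31 [512.8 163.6  31. ]
y [286, 162, 18, 18, 248] [294. 170.] z31 [529.7 295.5  31. ]
exp knob z115 [291.61615208 165.87284143]
exp knob z115 [375.64106579 165.89781812]
to blue lid [122.  640.6 -20.2]
```

```bash
python3 -m creep '[{"translation":[0,45,-25],"angular":[0,0,0],"jaw":1},{"translation":[0,103,-25],"angular":[0,0,0],"jaw":1},{"translation":[0,161,-25],"angular":[0,0,0],"jaw":1},{"translation":[5,219,-25],"angular":[0,0,0],"jaw":1},{"translation":[20,275,-25],"angular":[0,0,0],"jaw":1},{"translation":[40,330,-25],"angular":[0,0,0],"jaw":1},{"translation":[60,384,-25],"angular":[0,0,0],"jaw":1},{"translation":[80,438,-25],"angular":[0,0,0],"jaw":1}]'
python3 -m creep '[{"translation":[15,55,0],"angular":[0,0,0],"jaw":1},{"translation":[30,110,0],"angular":[0,0,0],"jaw":1},{"translation":[42,165,0],"angular":[0,0,0],"jaw":1},{"translation":[42,200,0],"angular":[0,0,0],"jaw":1},{"translation":[42,200,0],"angular":[0,0,0],"jaw":1},{"translation":[42,200,0],"angular":[0,0,0],"jaw":1},{"translation":[42,200,0],"angular":[0,0,0],"jaw":1},{"translation":[42,200,0],"angular":[0,0,0],"jaw":1}]'
python3 - <<'E'
from h import *
o,r=state();im=knobtop(o,r,"b");knobs(im)
E
```

```text
t: 42.85
ee_pos: [536.8, -183.5, 303.9]
orientation: [3.134, -0.213, 0.003]
ft_force: [0.9, 0.8, -0.6]
width: 87.7
grasp_force: 0.0
t: 43.85
ee_pos: [551.6, -384.2, 302.9]
orientation: [3.134, -0.21, 0.001]
ft_force: [0.1, -0.0, -0.2]
width: 87.5
grasp_force: 0.0
t 43.85 tcp [ 551.6 -384.2  302.9] x [ 0.991 -0.133  0.   ] y [-0.133 -0.991  0.   ] z [ 0. -0. -1.] F [ 0.1 -0.  -0.2] w 87.5 g 0.0 q [-0.63  0.42  1.44  0.    1.28  1.08]
b [312.5 166.5 324.5 179.5] 130 knob [ 552.4 -386.8] res [-1.3 -1.9  1.3  1.9] shift [1.2 2.5 0. ]
b [313, 167, 12, 13, 130] [318. 173.] z31 [ 552.  -386.8   31. ]
b [0, 210, 62, 30, 1551] [ 30. 226.] z31 [528.2  91.2  31. ]
r [218, 225, 22, 15, 148] [230. 232.] z31 [ 474.2 -229.2   31. ]
y [113, 54, 14, 29, 216] [120.  70.] z31 [ 737.5 -125.4   31. ]
```

```bash
python3 -m creep '[{"translation":[1,2.5,50],"angular":[0,0,0],"jaw":1},{"translation":[1,2.5,105],"angular":[0,0,0],"jaw":1},{"translation":[1,2.5,155],"angular":[0,0,0],"jaw":1},{"translation":[1,2.5,183],"angular":[0,0,0],"jaw":1},{"translation":[1,2.5,183],"angular":[0,0,0],"jaw":1},{"translation":[1,2.5,183],"angular":[0,0,0],"jaw":1},{"translation":[1,2.5,183],"angular":[0,0,0],"jaw":1},{"translation":[1,2.5,183],"angular":[0,0,0],"jaw":1}]'
python3 - <<'E'
from h import *
o,r=state();im=knobtop(o,r,"b")
E
```

```text
t: 44.9
ee_pos: [552.5, -388.3, 120.9]
orientation: [3.133, -0.212, 0.003]
ft_force: [1.1, -0.9, -0.3]
width: 87.7
grasp_force: 0.0
t 44.9 tcp [ 552.5 -388.3  120.9] x [ 0.991 -0.135  0.002] y [-0.135 -0.991  0.001] z [ 0.002 -0.001 -1.   ] F [ 1.1 -0.9 -0.3] w 87.7 g 0.0 q [-0.63  0.61  1.57 -0.    0.95  1.08]
b [303.5 189.5 326.5 216.5] 474 knob [ 552.9 -386.9] res [-1.1 -2.1  1.1  2. ] shift [ 0.2 -1.5 -0. ]
```

```bash
python3 -m creep '[{"translation":[0,-1.5,40],"angular":[0,0,0],"jaw":1},{"translation":[0,-1.5,75],"angular":[0,0,0],"jaw":1},{"translation":[0,-1.5,96],"angular":[0,0,0],"jaw":1},{"translation":[0,-1.5,99.5],"angular":[0,0,0],"jaw":1},{"translation":[0,-1.5,99.5],"angular":[0,0,0],"jaw":0.5},{"translation":[0,-1.5,99.5],"angular":[0,0,0],"jaw":0},{"translation":[0,-1.5,99.5],"angular":[0,0,0],"jaw":0},{"translation":[0,-1.5,99.5],"angular":[0,0,0],"jaw":0}]'
python3 -m creep '[{"translation":[0,0,0],"angular":[0,0,0],"jaw":0},{"translation":[0,0,0],"angular":[0,0,0],"jaw":0},{"translation":[0,0,0],"angular":[0,0,0],"jaw":0},{"translation":[0,0,-30],"angular":[0,0,0],"jaw":0},{"translation":[0,0,-85],"angular":[0,0,0],"jaw":0},{"translation":[0,0,-145],"angular":[0,0,0],"jaw":0},{"translation":[0,0,-205],"angular":[0,0,0],"jaw":0},{"translation":[0,0,-260],"angular":[0,0,0],"jaw":0}]'
python3 - <<'E'
from h import *
o,r=state();print("to blue-look",shift([519-55*.991,95.5+55*.135,200],r,o["ee_pos"]))
E
```

```text
t: 45.95
ee_pos: [552.3, -386.6, 20.6]
orientation: [3.134, -0.212, 0.001]
ft_force: [0.4, 0.0, 0.1]
width: 51.1
grasp_force: 0.0
t: 46.95
ee_pos: [551.9, -386.3, 282.1]
orientation: [3.134, -0.212, 0.001]
ft_force: [0.3, -0.4, -1.1]
width: 21.8
grasp_force: 30.0
t 46.95 tcp [ 551.9 -386.3  282.1] x [ 0.991 -0.135  0.   ] y [-0.135 -0.991  0.   ] z [ 0. -0. -1.] F [ 0.3 -0.4 -1.1] w 21.8 g 30.0 q [-0.63  0.44  1.46  0.    1.24  1.08]
to blue-look [-152.6 -473.    82. ]
```

```bash
python3 -m creep '[{"translation":[-20,-45,-10],"angular":[0,0,0],"jaw":0},{"translation":[-40,-100,-10],"angular":[0,0,0],"jaw":0},{"translation":[-60,-155,-10],"angular":[0,0,0],"jaw":0},{"translation":[-80,-210,-10],"angular":[0,0,0],"jaw":0},{"translation":[-100,-265,-10],"angular":[0,0,0],"jaw":0},{"translation":[-120,-320,-10],"angular":[0,0,0],"jaw":0},{"translation":[-140,-375,-10],"angular":[0,0,0],"jaw":0},{"translation":[-152.5,-430,-10],"angular":[0,0,0],"jaw":0}]'
python3 -m creep '[{"translation":[0,-43,20],"angular":[0,0,0],"jaw":0},{"translation":[0,-43,70],"angular":[0,0,0],"jaw":0},{"translation":[0,-43,91],"angular":[0,0,0],"jaw":0},{"translation":[0,-43,91],"angular":[0,0,0],"jaw":0},{"translation":[0,-43,91],"angular":[0,0,0],"jaw":0},{"translation":[0,-43,91],"angular":[0,0,0],"jaw":0},{"translation":[0,-43,91],"angular":[0,0,0],"jaw":0},{"translation":[0,-43,91],"angular":[0,0,0],"jaw":0}]'
python3 - <<'E'
from h import *
o,r=state();im=cans(o,r,"b")
E
```

```text
t: 47.95
ee_pos: [457.9, 61.9, 290.0]
orientation: [-3.134, 0.213, -0.0]
ft_force: [1.2, 0.8, -0.8]
width: 21.7
grasp_force: 30.0
t: 48.95
ee_pos: [464.9, 102.8, 199.4]
orientation: [-3.134, 0.213, -0.001]
ft_force: [0.3, -0.0, -1.3]
width: 21.7
grasp_force: 30.0
t 48.95 tcp [464.9 102.8 199.4] x [ 0.991 -0.135  0.001] y [-0.135 -0.991 -0.   ] z [ 0.001  0.    -1.   ] F [ 0.3 -0.  -1.3] w 21.7 g 30.0 q [ 0.19  0.24  1.97 -0.    0.93  1.9 ]
can b [280.5 103.5 355.5 178.5] at [518.5  94.3] res [-0.7 -1.3  0.7  1.6] shift [54.2  1.1  0. ]
```

```bash
python3 -m creep '[{"translation":[27,1,0],"angular":[0,0,0],"jaw":0},{"translation":[53.5,1,20],"angular":[0,0,0],"jaw":0},{"translation":[53.5,1,50],"angular":[0,0,0],"jaw":0},{"translation":[53.5,1,70],"angular":[0,0,0],"jaw":0},{"translation":[53.5,1,70],"angular":[0,0,0],"jaw":0},{"translation":[53.5,1,70],"angular":[0,0,0],"jaw":0},{"translation":[53.5,1,70],"angular":[0,0,0],"jaw":0},{"translation":[53.5,1,70],"angular":[0,0,0],"jaw":0}]'
python3 - <<'E'
from h import *
o,r=state();ps=[]
for i in range(4): ctrl.get_image("wrist");ps.append(ctrl.get_obs()["ee_pos"])
p=np.mean(ps,0);print(p,shift([518.2,94.6,109],r,p))
hsv=cv2.cvtColor(ctrl.get_image("wrist"),cv2.COLOR_RGB2HSV);m=cv2.inRange(hsv,(100,90,30),(125,255,255));m[300:]=0
k,l,s,c=cv2.connectedComponentsWithStats(m);print(s[1:][s[1:,4]>60])
E
```

```text
t: 50.0
ee_pos: [518.0, 94.7, 129.8]
orientation: [-3.134, 0.212, -0.002]
ft_force: [-0.7, -1.0, -1.1]
width: 21.2
grasp_force: 30.0
t 50.0 tcp [518.   94.7 129.8] x [ 0.991 -0.135  0.001] y [-0.135 -0.991 -0.   ] z [ 0.001  0.    -1.   ] F [-0.7 -1.  -1.1] w 21.2 g 30.0 q [ 0.16  0.41  1.91 -0.    0.81  1.86]
[517.78045599  94.68318844 129.37967927] [ 0.4  0.  20.4]
[[ 282  162   69   28  824]
 [ 297  221   41   50 1601]]
```

```bash
python3 -m creep '[{"translation":[0,0,4],"angular":[0,0,0],"jaw":0},{"translation":[0,0,8],"angular":[0,0,0],"jaw":0},{"translation":[0,0,11],"angular":[0,0,0],"jaw":0},{"translation":[0,0,14],"angular":[0,0,0],"jaw":0},{"translation":[0,0,17],"angular":[0,0,0],"jaw":0},{"translation":[0,0,20],"angular":[0,0,0],"jaw":0},{"translation":[0,0,20.5],"angular":[0,0,0],"jaw":0},{"translation":[0,0,20.5],"angular":[0,0,0],"jaw":0}]'
```

```text
t: 51.25
ee_pos: [517.7, 94.6, 108.8]
orientation: [-3.134, 0.212, -0.0]
ft_force: [-1.6, -0.9, 5.0]
width: 21.4
grasp_force: 30.0
```

Lid contacts the rim (5 N). Release, rise, and move over to look at the bar's grip.

```bash
python3 -m creep '[{"translation":[0,0,0],"angular":[0,0,0],"jaw":0.3},{"translation":[0,0,0],"angular":[0,0,0],"jaw":0.6},{"translation":[0,0,0],"angular":[0,0,0],"jaw":0.8},{"translation":[0,0,0],"angular":[0,0,0],"jaw":0.8},{"translation":[0,0,-20],"angular":[0,0,0],"jaw":0.8},{"translation":[0,0,-75],"angular":[0,0,0],"jaw":0.8},{"translation":[0,0,-135],"angular":[0,0,0],"jaw":0.8},{"translation":[0,0,-195],"angular":[0,0,0],"jaw":0.5}]'
python3 -m creep '[{"translation":[0,0,-30],"angular":[0,0,0],"jaw":0},{"translation":[0,50,-50],"angular":[0,0,0],"jaw":0},{"translation":[0,100,-50],"angular":[0,0,0],"jaw":0},{"translation":[20,118,-50],"angular":[0,0,0],"jaw":0},{"translation":[40,118,-50],"angular":[0,0,0],"jaw":0},{"translation":[40,118,-50],"angular":[0,0,0],"jaw":0},{"translation":[40,118,-50],"angular":[0,0,0],"jaw":0},{"translation":[40,118,-50],"angular":[0,0,0],"jaw":0}]'
python3 - <<'E'
from h import *
o,r=state();im=ctrl.get_image("wrist");knobs(im)
for c in [(518.2,94.5),(531.5,190),(545,289.3)]:print("exp knob z115",proj("wrist",[*c,115]))
hsv=cv2.cvtColor(im,cv2.COLOR_RGB2HSV);m=cv2.inRange(hsv,(5,150,80),(15,255,255))
k,l,s,c=cv2.connectedComponentsWithStats(m)
for i in range(1,k):
    if s[i,4]>150: print("orange",s[i],c[i],np.round(pix("wrist",*c[i],238.6),1),"shift",shift(pix("wrist",*c[i],238.6),r,o["ee_pos"]))
E
```

```text
t: 52.25
ee_pos: [517.2, 94.6, 305.2]
orientation: [3.134, -0.212, -0.0]
ft_force: [1.0, 0.2, 0.2]
width: 63.5
grasp_force: 0.0
t: 53.25
ee_pos: [540.7, -27.3, 353.4]
orientation: [3.134, -0.211, -0.001]
ft_force: [-0.5, 0.0, 0.6]
width: 0.5
grasp_force: 0.0
t 53.25 tcp [540.7 -27.3 353.4] x [ 0.991 -0.134 -0.   ] y [-0.134 -0.991  0.   ] z [-0.  0. -1.] F [-0.5  0.   0.6] w 0.5 g 0.0 q [-0.07  0.17  1.67 -0.    1.3   1.63]
b [164, 0, 21, 7, 79] [176.   2.] z31 [821.6 150.   31. ]
b [241, 171, 31, 30, 356] [260. 182.] z31 [532.5  74.3  31. ]
b [228, 196, 18, 16, 192] [237. 204.] z31 [498.3 123.7  31. ]
r [181, 171, 38, 39, 648] [204. 185.] z31 [539.3 173.8  31. ]
r [160, 196, 22, 16, 242] [171. 203.] z31 [515.3 240.5  31. ]
y [113, 170, 50, 44, 960] [141. 187.] z31 [551.9 283.2  31. ]
y [88, 196, 28, 17, 320] [102. 204.] z31 [531.4 362.7  31. ]
exp knob z115 [237.33417262 202.87767945]
exp knob z115 [171.99572203 202.66440575]
exp knob z115 [104.07946591 202.65657008]
orange [ 284  103   65   18 1085] [315.98525346 111.94285714] [622.  -37.6 238.6] shift [ 82.   -0.7 114.8]
```

All three knobs are where seated lids put them (within 1 px), and the grip is at (316,112). Go behind the grip with closed fingers.

```bash
python3 -m creep '[{"translation":[45,0,0],"angular":[0,0,0],"jaw":0},{"translation":[90,0,0],"angular":[0,0,0],"jaw":0},{"translation":[128,0,0],"angular":[0,0,0],"jaw":0},{"translation":[128,0,0],"angular":[0,0,0],"jaw":0},{"translation":[128,0,45],"angular":[0,0,0],"jaw":0},{"translation":[128,0,90],"angular":[0,0,0],"jaw":0},{"translation":[128,0,135],"angular":[0,0,0],"jaw":0},{"translation":[128,0,138],"angular":[0,0,0],"jaw":0}]'
python3 -m creep '[{"translation":[-10,0,0],"angular":[0,0,0],"jaw":0},{"translation":[-18,0,0],"angular":[0,0,0],"jaw":0},{"translation":[-26,0,0],"angular":[0,0,0],"jaw":0},{"translation":[-34,0,0],"angular":[0,0,0],"jaw":0},{"translation":[-42,0,0],"angular":[0,0,0],"jaw":0},{"translation":[-50,0,0],"angular":[0,0,0],"jaw":0},{"translation":[-58,0,0],"angular":[0,0,0],"jaw":0},{"translation":[-66,0,0],"angular":[0,0,0],"jaw":0}]'
cat >> h.py <<'E'
def grip():
    for n in ("top","scene"):
        im=ctrl.get_image(n);hsv=cv2.cvtColor(im,cv2.COLOR_RGB2HSV);m=cv2.inRange(hsv,(5,140,70),(14,255,255))
        k,l,s,c=cv2.connectedComponentsWithStats(m);print(n,[(s[i].tolist(),np.round(c[i],1).tolist()) for i in range(1,k) if s[i,4]>25])
E
python3 - <<'E'
from h import *
state();grip()
for a in (1.9,1.8,1.4,1.2,1.0,.8,.5,.2,0):
    x=100-100*np.cos(a);P=np.array([529,190.5,144+100*np.sin(a)])+np.array([.991,-.135,0])*x+np.array([.135,.991,0])*-215
    print(a,np.round(P),np.round(proj("top",P)),np.round(proj("scene",P)))
E
```

```text
t: 54.3
ee_pos: [664.9, -44.4, 212.3]
orientation: [-3.134, 0.212, 0.011]
ft_force: [-0.7, -0.1, -0.6]
width: 0.4
grasp_force: 0.0
t: 55.3
ee_pos: [602.0, -35.9, 215.2]
orientation: [-3.134, 0.212, 0.001]
ft_force: [1.3, -0.3, -1.1]
width: 0.9
grasp_force: 0.4
t 55.3 tcp [602.  -35.9 215.2] x [ 0.991 -0.135 -0.001] y [-0.135 -0.991  0.   ] z [-0.001  0.    -1.   ] F [ 1.3 -0.3 -1.1] w 0.9 g 0.4 q [-0.08  0.4   1.69  0.    1.06  1.63]
top []
scene [([291, 154, 7, 5, 32], [294.1, 156.1])]
1.9 [631. -40. 239.] [340. 186.] [305. 168.]
1.8 [622. -39. 241.] [340. 189.] [304. 165.]
1.4 [582. -34. 243.] [338. 204.] [302. 156.]
1.2 [563. -31. 237.] [338. 211.] [301. 155.]
1.0 [546. -29. 228.] [337. 218.] [299. 155.]
0.8 [530. -27. 216.] [336. 224.] [299. 156.]
0.5 [512. -24. 192.] [334. 231.] [298. 161.]
0.2 [502. -23. 164.] [333. 235.] [297. 169.]
0 [500. -23. 144.] [333. 236.] [297. 176.]
```

```bash
python3 -m creep '[{"translation":[-8,0,0],"angular":[0,0,0],"jaw":0},{"translation":[-16,0,0],"angular":[0,0,0],"jaw":0},{"translation":[-24,0,3],"angular":[0,0,0],"jaw":0},{"translation":[-32,0,6],"angular":[0,0,0],"jaw":0},{"translation":[-40,0,10],"angular":[0,0,0],"jaw":0},{"translation":[-48,0,15],"angular":[0,0,0],"jaw":0},{"translation":[-54,0,20],"angular":[0,0,0],"jaw":0},{"translation":[-54,0,20],"angular":[0,0,0],"jaw":0}]'
python3 - <<'E'
from h import *
state();grip()
E
```

```text
t: 56.4
ee_pos: [548.3, -28.7, 194.9]
orientation: [-3.134, 0.212, 0.002]
ft_force: [0.6, 0.2, 0.7]
width: 0.4
grasp_force: 0.0
t 56.4 tcp [548.3 -28.7 194.9] x [ 0.991 -0.135 -0.002] y [-0.135 -0.991  0.   ] z [-0.002  0.    -1.   ] F [0.6 0.2 0.7] w 0.4 g 0.0 q [-0.07  0.35  1.82  0.    0.97  1.63]
top []
scene [([13, 42, 9, 8, 27], [16.6, 45.0]), ([288, 157, 8, 5, 30], [291.4, 158.7])]
```

```bash
python3 -m creep '[{"translation":[4,0,-20],"angular":[0,0,0],"jaw":0},{"translation":[4,0,-60],"angular":[0,0,0],"jaw":0},{"translation":[-15,0,-60],"angular":[0,0,0],"jaw":0},{"translation":[-34,0,-60],"angular":[0,0,0],"jaw":0},{"translation":[-34,0,-60],"angular":[0,0,0],"jaw":0},{"translation":[-34,0,-60],"angular":[0,0,0],"jaw":0},{"translation":[-34,0,-60],"angular":[0,0,0],"jaw":0},{"translation":[-34,0,-60],"angular":[0,0,0],"jaw":0}]'
python3 - <<'E'
from h import *
o,r=state();grip()
im=ctrl.get_image("wrist");hsv=cv2.cvtColor(im,cv2.COLOR_RGB2HSV);m=cv2.inRange(hsv,(5,150,60),(15,255,255))
k,l,s,c=cv2.connectedComponentsWithStats(m)
print([s[i].tolist() for i in range(1,k) if s[i,4]>100])
for a in (.9,.8,.7,.6,.5,.3,.1,0):
    x=100-100*np.cos(a);P=np.array([529,190.5,144+100*np.sin(a)])+np.array([.991,-.135,0])*x+np.array([.135,.991,0])*-215
    print(a,np.round(P),np.round(proj("wrist",P)),np.round(proj("scene",P)))
E
```

```text
t: 57.5
ee_pos: [516.0, -24.2, 255.3]
orientation: [-3.134, 0.212, 0.0]
ft_force: [-0.4, 0.7, 0.1]
width: 0.6
grasp_force: 0.0
t 57.5 tcp [516.  -24.2 255.3] x [ 0.991 -0.135 -0.   ] y [-0.135 -0.991 -0.   ] z [-0.  0. -1.] F [-0.4  0.7  0.1] w 0.6 g 0.0 q [-0.07  0.22  1.84  0.    1.08  1.64]
top []
scene [([288, 174, 23, 5, 81], [299.3, 176.0])]
[[287, 202, 59, 15, 834]]
0.9 [537. -28. 222.] [317. 192.] [299. 155.]
0.8 [530. -27. 216.] [317. 200.] [299. 156.]
0.7 [523. -26. 208.] [317. 207.] [298. 158.]
0.6 [517. -25. 200.] [317. 211.] [298. 159.]
0.5 [512. -24. 192.] [317. 214.] [298. 161.]
0.3 [504. -23. 174.] [317. 217.] [297. 166.]
0.1 [500. -23. 154.] [317. 215.] [297. 172.]
0 [500. -23. 144.] [317. 212.] [297. 176.]
```

The bar has sunk shut by itself (grip at scene row 176, which is angle 0). Press once to be sure, then retreat.

```bash
python3 -m creep '[{"translation":[-14,0,30],"angular":[0,0,0],"jaw":0},{"translation":[-14,0,65],"angular":[0,0,0],"jaw":0},{"translation":[-14,0,85],"angular":[0,0,0],"jaw":0},{"translation":[-14,0,93],"angular":[0,0,0],"jaw":0},{"translation":[-14,0,98],"angular":[0,0,0],"jaw":0},{"translation":[-14,0,101],"angular":[0,0,0],"jaw":0},{"translation":[-14,0,102.5],"angular":[0,0,0],"jaw":0},{"translation":[-14,0,102.5],"angular":[0,0,0],"jaw":0}]'
python3 -m creep '[{"translation":[0,0,0],"angular":[0,0,0],"jaw":0},{"translation":[0,0,-30],"angular":[0,0,0],"jaw":0},{"translation":[0,0,-90],"angular":[0,0,0],"jaw":0},{"translation":[0,0,-150],"angular":[0,0,0],"jaw":0},{"translation":[-40,0,-180],"angular":[0,0,0],"jaw":0},{"translation":[-90,0,-180],"angular":[0,0,0],"jaw":0},{"translation":[-110,0,-180],"angular":[0,0,0],"jaw":0},{"translation":[-110,0,-180],"angular":[0,0,0],"jaw":0}]'
python3 - <<'E'
from h import *
state();grip()
s=ctrl.get_image("scene")[130:300,130:510];t=ctrl.get_image("top")[150:280,190:460]
cv2.imwrite("pics/fin.png",np.vstack([cv2.resize(s,(640,286)),cv2.resize(t,(640,308))])[:,:,::-1])
E
```

```text
t: 58.65
ee_pos: [502.0, -22.3, 153.3]
orientation: [-3.134, 0.212, -0.001]
ft_force: [-0.0, -0.1, -0.1]
width: 0.3
grasp_force: 0.1
t: 59.65
ee_pos: [392.3, -7.4, 333.2]
orientation: [3.134, -0.212, 0.002]
ft_force: [-0.1, -0.1, -0.4]
width: 0.5
grasp_force: 0.0
t 59.65 tcp [392.3  -7.4 333.2] x [ 0.991 -0.135  0.001] y [-0.135 -0.991 -0.   ] z [ 0.001 -0.    -1.   ] F [-0.1 -0.1 -0.4] w 0.5 g 0.0 q [-0.05 -0.07  1.98 -0.    1.24  1.66]
top [([324, 231, 19, 8, 76], [333.2, 234.6])]
scene [([288, 173, 23, 7, 117], [298.9, 176.4])]
```

View pics/fin.png

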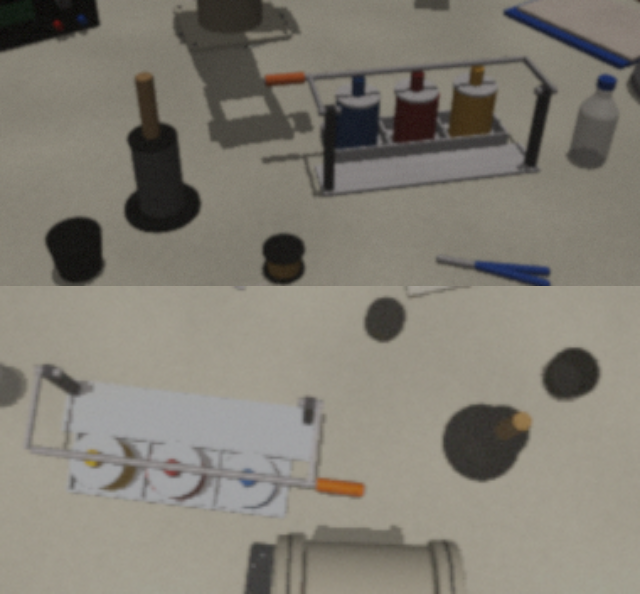

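The bar is level over the three seated lids, the brush hangs in its stand, and the spool, bottle and cup are unmoved. Handing in.

```bash
python3 -c "
from workcell import ctrl
print(ctrl.close_job())"
```

```text
the job is handed in; nothing more can be done
None
```

The job is handed in at about 60 s of the 210 s, with no verdict returned: all three canisters were brushed (blue, yellow, red), the brush is back in its stand, each lid is seated on its own colour, and the bar is down, all as far as the cameras and force readings show.

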